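# Clamp a bisque beaker with the click-stop lever and hold it

## Task

Gently pick up the straight-sided clay beaker (thin bisque: squeeze it with no more than about 15 N), stand it upright in the bench clamp's channel against the cork back stop and let go. Then swing the clamp's wooden-handled lever through exactly four clicks of its ratchet, never a fifth, so that the pad presses the beaker onto the cork. Finish while still holding the lever there, as it springs back when released, and leave the other pottery and tools where they are.

Things in the scene. Friction and masses are not known exactly. Their poses are not given: they have to be found in the camera images.
- beaker: Straight-sided unglazed terracotta beaker, an open cylinder 56 mm across, 90 mm tall, wall 4 mm, about 0.16 kg, upright on the table: the only tall clay pot with straight sides and no handle. Origin at the centre of its underside, z up. Fragile: breaks if the two fingers together press it with over 40 N (20 N each), or if it hits the clamp with over 40 N.
- clamp: Grey steel bench clamp fixed on the table: base plate 170 x 310 mm, 12 mm thick, long along its own y. Origin at table height near its middle, z up; its -x side roughly faces the robot. The beaker's channel is near its +y end, lever and ratchet wheel near its -y end. Between them a jaw with a sprung rubber pad moves to +y as the lever is swung, 4 mm a click.
- seat (a point): Point on the clamp's base plate, 12 mm above the table, at (0, 40 mm) in the clamp's frame and with its axes: the middle of the beaker's underside when the beaker touches the cork. Steel curbs 8 mm high, along y, leave a channel 66 mm wide centred here. The pad's face is 42 mm from here in -y at rest. The jaw pushes the beaker home along y, so a few mm short of the cork is fine.
- lever_handle (a point): Middle of the grip of the lever's upright round wooden handle, 110 mm above the table; 20 mm in diameter, free from 67 to 132 mm above the table, 110 mm from the hinge axis. At rest at (-110, -130 mm) in the clamp's frame. Its axes turn with the lever and equal the clamp's at rest. A spring drives it back: 3.5 N at rest, 6 N at 60 degrees; each tooth adds, then takes off, 2 to 4 N.
- pawl_block: Dark steel block 34 x 30 mm, 42 mm high, with a brass pawl on the lever's ratchet wheel. Origin on the hinge axis at table height; x points to the block. Its angle to the clamp varies, 0 to 15 degrees counter-clockwise, so the free swing varies. Teeth click by when the lever's angle minus the block's is 7, 19, 31, 43, 55 degrees and so on; the notch after four clicks is at 49.
- low_bowl: Low terracotta bowl, 94 mm across, 42 mm high; not part of the job. It and the beaker may have changed places. Origin at its underside.
- white_bowl: White glazed bowl, 136 mm across, 55 mm high; not part of the job. Origin at its underside.
- blue_bowl: Blue glazed bowl, 116 mm across, 48 mm high; not part of the job. Origin at its underside.
- mug: Terracotta mug with one handle, 80 mm across, 85 mm high; not part of the job. Origin at its underside.
- glaze_jar: White plastic jar with a steel lid, 72 mm across, 85 mm high; not part of the job. Origin at its underside.
- glaze_brush: Wooden brush 200 mm long lying on the table; not part of the job.
- pad: Rubber pad on the clamp's jaw, 44 mm wide, 19 to 49 mm above the table; presses the beaker with 2 to 6 N after four clicks. Origin at the clamp's origin when the lever is at rest.
- back_stop (a point): Middle of the upper edge of the back stop's cork face, 58 mm above the table, 28 mm in +y from the seat, clamp's axes. The face is 66 mm wide and looks to the clamp's -y. The steel block behind it is 22 mm thick and as high.
- lever_axis (a point): Point on the lever's vertical hinge axis, 60 mm above the table, at (0, -120 mm) in the clamp's frame, with the clamp's axes. The lever turns counter-clockwise about it seen from above, up to 95 degrees from rest.

How it is judged (in metres and radians):
On the way, in this order (a step that is already met when the one before it is completed fails the run):
1. the beaker stands upright in the clamp's channel, released (y of beaker in the frame of seat between -0.016 and 0.005 m and x of beaker in the frame of seat between -0.008 and 0.008 m and z of beaker in the frame of seat below 0.003 m and angle between beaker's own z axis and vertical below 0.06 rad and contact force between the fingers and beaker below 0.1 N), for 0.2 s.
2. the lever stands in its fourth notch with the fingers on it (angle between the x axis of lever_handle and the x axis of pawl_block, either way round between 0.765 and 0.945 rad and contact force between the fingers and lever above 1 N), for 0.5 s.
At the end, for the whole second after the job is handed in: the fingers hold the lever (over 1 N) in its fourth notch, 43.8 to 54.1 degrees from the pawl block; the beaker stands upright (3.4 degrees), within 5 mm of its seat along the channel and 8 mm across, pressed by the pad (over 1 N), free of the fingers (all of step 2 and contact force between pad and beaker above 1 N and y of beaker in the frame of seat between -0.005 and 0.005 m and x of beaker in the frame of seat between -0.008 and 0.008 m and z of beaker in the frame of seat below 0.003 m and angle between beaker's own z axis and vertical below 0.06 rad and contact force between the fingers and beaker below 0.1 N); the arm keeps its last pose, push and grip.
It fails at once if the lever is swung over a fifth click (angle between the x axis of lever_handle and the x axis of pawl_block, either way round above 0.985 rad).
It fails at once if the beaker is squeezed too hard (contact force between the fingers and beaker above 40 N).
It fails at once if the beaker is dropped or banged on the clamp (contact force between clamp and beaker above 40 N).
It fails at once if the beaker is tipped over (angle between beaker's own z axis and vertical above 0.7 rad).
It fails at once if other pottery or tools are disturbed (distance of any of low_bowl, white_bowl, blue_bowl, mug, glaze_jar, glaze_brush from where it was at the start of the episode above 0.03 m).
It also fails if it takes over 70 s, if anything falls off the work surface, if the arm or the gripper's body presses on something with over 40 N, if the wrist force passes 120 N, or if a joint passes its speed limit or range.

## Robot

A 6-joint arm with a two-finger parallel gripper is mounted at the origin on the work surface. World frame = base frame: x ahead of the robot, y to its left, z up, the work surface at z = 0. Lengths are in mm, angles in rad, forces in N, time in s.
With the tool pointing down it reaches from about 375 to 925 mm from the base axis. Payload 5.7 kg.
Tool frame: the origin (TCP) lies on the centre line of the jaws, within the pads' length; the fingertips stand 19 mm ahead of it and the grasp point (between the pads) is the TCP; z points along the fingers, y is the direction in which the jaws open and shut (so a half turn about z gives the same grasp; the last joint's range is limited). The gripper opens to 88 mm and grips with 3 to 60 N. Pads are 20 mm wide; open, the fingers measure 115 mm over their backs; the gripper's body (75 mm by 178 mm) begins 61 mm behind the grasp point.
Start: joints at [-1.224, 0.359, 1.51, -0, 1.272, -0.115], TCP at [267.316, -537.124, 204.723] pointing down, gripper open.
Joint ranges: [-2.97, 2.97], [-1.01, 2.36], [0.21, 2.38], [-0.96, 4.11], [0.2, 2.71], [-2.98, 2.98]. Speed limits (rad/s): [2.39, 2.39, 3.14, 3.14, 3.14, 3.14].

## Interface

Orientations are given as a rotation vector (axis times angle).
In Python, from bench import env gives the robot as it stands.
- The arm moves only by the tool jog_arm, never from a script. Its argument "steps" is a list of rows, each an object of numbers: "x", "y", "z": the shift along the tool's x, y, z in mm; "spin": the turn about the tool's z in degrees. A call has 1 to 12 rows; each row shifts and turns the commanded pose from where the row before left it, along the tool's axes as they then stand; what a row does not reach is not made up. A row lasts 1/12 s, in which the tool goes at most 41.7 mm and 7.16 degrees, less where a joint would pass 70% of its speed; a pose out of reach is approached as far as the arm can. A call with a gripper value outside its range is refused whole. "fingers" is the closure in counts, from 0 (fully open) to 255 (shut), set as the call begins (left out, the last holds). The fingers move at their own pace and stop on an object; "squeeze" is the grip in N (left out, the last holds). Time passes only in rows, so rows that do not move let the fingers close. It gives the time, the measured TCP pose, the force and the opening at its end, in the units of the state.
- env.read_state(): the state, without advancing time (a new reading comes with each control period).
- env.camera(name): name is "scene" or "top" or "wrist"; returns a dict with "color" (480x640x3 uint8, red, green, blue), "z_map" (480x640 float32, mm along the optical axis (not along the pixel's ray), 0 where there is no reading), "fx", "fy", "cx", "cy" (pixels), "k1" (the pictures are not rectified: a ray, as slopes to the right and down, at radius r is drawn at 1 + k1 r^2 times it, then the intrinsics apply), "camera_from_world" (4x4, takes a point from world to camera coordinates). Camera axes: x right, y down, z forward; pixel columns grow to the right and rows downward; lengths in mm; the calibration is good to about 2 mm. A picture is of the moment at which its call begins.
- env.close_job(): hands the job in, once; it reports no verdict.
The state is a dict: "time": time; "joint_positions": joint angles; "joint_velocities": joint speeds; "tau": joint torques, N m; "ee_pos": TCP position; "orientation": TCP orientation; "force": force on the tool from outside, world axes, zero at the start; "ft_torque": the same for the moment, N m; "grip_width": finger opening in mm.
Only numpy, scipy, OpenCV 4.12 (cv2) and the standard library are available. Lean on these libraries where they do the work, as an engineer would, in place of code of your own. Each camera call takes 0.05 s, during which the arm holds its last target.

## Working session

There is one attempt and no reset: what is moved stays moved. The work goes in short steps, Python scripts to look and compute and a tool call to move; the robot and the scene stay as the last step left them, time stands still between calls to the robot, and variables do not carry over. Pictures are saved under pics/ and viewed, and the job is handed in when it is done.

Besides the shell and the picture viewer there is one more tool, called after "Emit:" in YAML: its name, and indented under it one key for each argument. jog_arm: Moves the arm, as the interface text tells. Its arguments: {"type":"object","properties":{"steps":{"type":"array"},"fingers":{"type":"number"},"squeeze":{"type":"number"}},"required":["steps"]}

```bash
mkdir -p pics; ls; cat > h.py <<'E'
import numpy as np, cv2
from bench import env
def pts(c, stride=1):
    H,W=c['z_map'].shape
    u,v=np.meshgrid(np.arange(W),np.arange(H))
    x=(u-c['cx'])/c['fx']; y=(v-c['cy'])/c['fy']
    a,b=x.copy(),y.copy()
    for _ in range(8):
        s=1+c['k1']*(a*a+b*b); a=x/s; b=y/s
    z=c['z_map']; P=np.stack([a*z,b*z,z,np.ones_like(z)],-1)
    T=np.linalg.inv(np.array(c['camera_from_world']))
    W_=(P@T.T)[...,:3]; W_[z==0]=np.nan
    return W_
def save(c,n): cv2.imwrite('pics/'+n,c['color'][...,::-1])
def proj(c,p):
    q=np.array(c['camera_from_world'])@np.append(p,1); a,b=q[0]/q[2],q[1]/q[2]; s=1+c['k1']*(a*a+b*b)
    return c['fx']*a*s+c['cx'],c['fy']*b*s+c['cy']
E
python3 - <<'E'
from h import *
for n in ['scene','top','wrist']:
    c=env.camera(n); save(c,n+'0.png'); np.save('pics/'+n+'0.npy',pts(c)); print(n,c['fx'],c['k1'],np.array(c['camera_from_world']).round(2).tolist())
print(env.read_state())
E
```

```text
pics
scene 488.60178515342415 -0.06424705617971384 [[-0.34, 0.94, 0.02, 162.74], [0.57, 0.22, -0.79, -216.85], [-0.75, -0.25, -0.61, 1582.22], [0.0, 0.0, 0.0, 1.0]]
top 525.0190525064116 0.013302386166654944 [[-0.03, -1.0, -0.02, 51.01], [-1.0, 0.03, -0.07, 545.25], [0.07, 0.01, -1.0, 1273.66], [0.0, 0.0, 0.0, 1.0]]
wrist 404.8562715356014 -0.021298900352256397 [[0.45, -0.9, -0.0, -599.05], [-0.87, -0.43, 0.24, -27.63], [-0.22, -0.11, -0.97, 390.05], [0.0, 0.0, 0.0, 1.0]]
{'time': 0.15, 'joint_positions': array([-1.22411969e+00,  3.59323686e-01,  1.51118499e+00,  2.12599903e-05,
        1.27247544e+00, -1.15056204e-01]), 'joint_velocities': array([-0.00077763, -0.00133967, -0.00225539, -0.00035997, -0.0009067 ,
       -0.00035121]), 'tau': array([ 3.06474030e-04, -5.15752816e+01, -2.71007305e+01,  6.73087360e-02,
        3.05462605e-02, -5.45754733e-05]), 'ee_pos': array([ 267.13606311, -536.6367879 ,  204.11170849]), 'orientation': array([-3.05689599e+00, -7.18536127e-01,  2.20765619e-04]), 'force': array([0.05063623, 0.438911  , 0.02213702]), 'ft_torque': array([-0.04706274,  0.05533912, -0.01006132]), 'grip_width': 88.06985549810797}
```

View pics/top0.png

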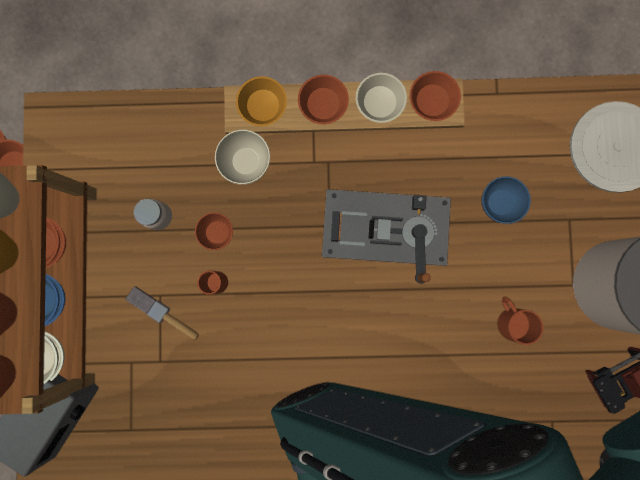

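View pics/scene0.png

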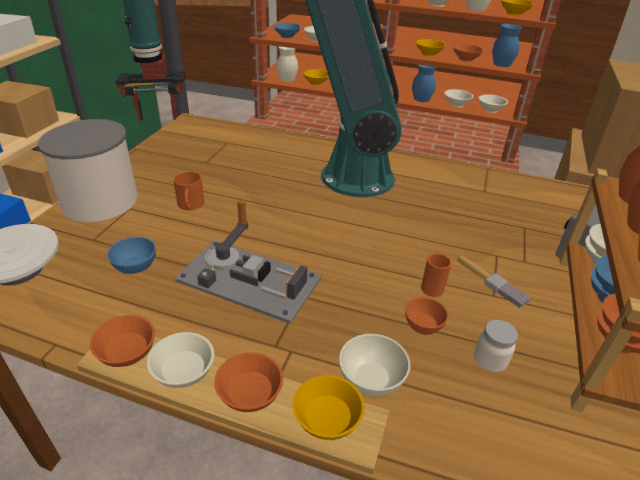

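Top view: the beaker is at px (213,282), low bowl (214,231), clamp plate centre (387,228), lever handle top (425,277), wheel (419,232) and pawl block (420,202). The mug is at (520,325) and the brush at (160,310).

```bash
cat > m.py <<'E'
from h import *
T=np.load('pics/top0.npy');S=np.load('pics/scene0.npy')
img=cv2.imread('pics/top0.png'); cv2.imwrite('pics/crop.png',cv2.resize(img[170:310,180:470],None,fx=2.7,fy=2.7,interpolation=cv2.INTER_CUBIC))
def circ(p):
    A=np.c_[2*p,np.ones(len(p))]; s=np.linalg.lstsq(A,(p**2).sum(1),rcond=None)[0]; return s[:2],np.sqrt(s[2]+s[:2]@s[:2])
# approx world at pixels
for n,(u,v) in dict(beaker=(213,282),plate=(345,255),handle=(425,277),wheel=(419,232),block=(420,202)).items(): print(n,T[v,u].round(1))
for n,P in (('top',T),('scene',S)):
    Q=P.reshape(-1,3); Q=Q[~np.isnan(Q[:,0])]
    b=T[282,213]
    m=(np.hypot(Q[:,0]-b[0],Q[:,1]-b[1])<60)&(Q[:,2]>80)&(Q[:,2]<100)
    p=Q[m]; print(n,'beaker rim',len(p),p.mean(0).round(1),circ(p[:,:2]), p[:,2].max(), (p.min(0)+p.max(0))[:2]/2)
    h=T[277,425]
    m=(np.hypot(Q[:,0]-h[0],Q[:,1]-h[1])<40)&(Q[:,2]>85)
    p=Q[m]; print('handle',len(p),p.min(0).round(1),p.max(0).round(1),np.median(p,0).round(1))
    cpl=T[228,387]
    m=(abs(Q[:,0]-cpl[0])<140)&(abs(Q[:,1]-cpl[1])<220)&(Q[:,2]>8)&(Q[:,2]<16)
    p=Q[m][:,:2].astype(np.float32); print('plate',len(p),cv2.minAreaRect(p))
    k=T[202,420]; m=(np.hypot(Q[:,0]-k[0],Q[:,1]-k[1])<40)&(Q[:,2]>35)&(Q[:,2]<48)
    p=Q[m]; print('block',len(p),p[:,:2].min(0),p[:,:2].max(0),cv2.minAreaRect(p[:,:2].astype(np.float32)),p[:,2].mean())
    # back stop: z 50..62
    m=(abs(Q[:,0]-cpl[0])<60)&(Q[:,1]-cpl[1]>50)&(Q[:,1]-cpl[1]<160)&(Q[:,2]>53)&(Q[:,2]<63)
    p=Q[m]; print('stop',len(p),cv2.minAreaRect(p[:,:2].astype(np.float32)) if len(p)>3 else '')
E
python3 m.py
```

```text
beaker [449.5 314.8   3.8]
plate [507.8 -15.3   9.6]
handle [ 448.5 -189.1  132.4]
wheel [ 554.8 -189.9   71.7]
block [ 630.1 -199.9   43.3]
top beaker rim 157 [449.7 305.1  89.4] (array([449.74175561, 304.38362453]), np.float64(25.724080898815064)) 96.73009816652689 [450.87790194 304.90575767]
handle 87 [ 439.5 -200.1   87.1] [ 457.8 -181.   137. ] [ 448.5 -187.1  131.5]
plate 5233 ((563.9796752929688, -122.47596740722656), (268.115234375, 422.450927734375), 0.4540746212005615)
block 222 [ 590.73170892 -213.80921197] [ 648.75157522 -182.52219298] ((619.7687377929688, -197.94642639160156), (58.302513122558594, 30.888294219970703), 0.9151173830032349) 42.20866243276142
stop 245 ((578.167236328125, 5.859118461608887), (21.826236724853516, 68.81251525878906), 84.5809555053711)
scene beaker rim 219 [453.5 305.4  86.4] (array([452.43982386, 305.33015055]), np.float64(25.664049808431788)) 93.47689871503701 [452.62296368 305.22251597]
handle 148 [ 443.2 -201.6   85.1] [ 465.  -179.9  134.4] [ 456.8 -187.7  112.9]
plate 3789 ((577.6617431640625, -118.03379821777344), (312.46673583984375, 174.95018005371094), 84.65619659423828)
block 229 [ 590.59502412 -219.69489665] [ 653.51359024 -179.00546975] ((621.950927734375, -200.3438720703125), (40.68288803100586, 62.656227111816406), 87.8271255493164) 40.344841510301556
stop 212 ((578.2442626953125, 6.2256927490234375), (23.401700973510742, 73.20098876953125), 85.29195404052734)
```

View pics/crop.png

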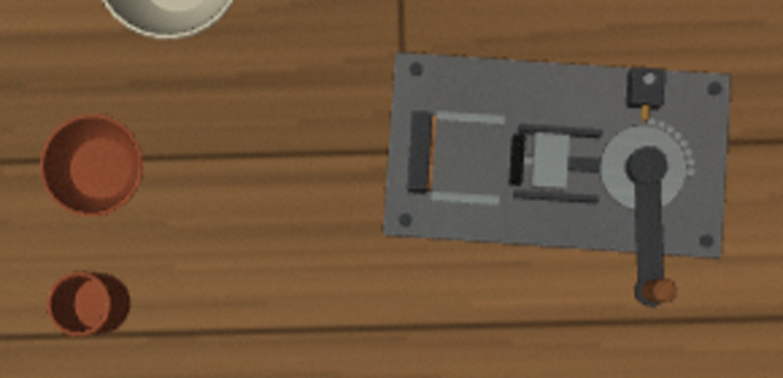

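```bash
cat > m2.py <<'E'
from h import *
from scipy.spatial.transform import Rotation as R
from m import circ
T=np.load('pics/top0.npy');S=np.load('pics/scene0.npy')
s=env.read_state(); print(R.from_rotvec(s['orientation']).as_matrix().round(3))
cp=np.array([571,-73]); 
for n,P in (('top',T),('scene',S)):
    Q=P.reshape(-1,3); Q=Q[~np.isnan(Q[:,0])]
    # plate: largest connected mask of z 8..16 in neighbourhood; grey color
    I=cv2.imread(f'pics/{n}0.png'); sat=cv2.cvtColor(I,cv2.COLOR_BGR2HSV)[...,1]
    m=((sat<70)&(P[...,2]>5)&(P[...,2]<20)&(np.hypot(P[...,0]-cp[0],P[...,1]-cp[1])<200)).astype(np.uint8)
    k,l,st,_=cv2.connectedComponentsWithStats(m); i=1+np.argmax(st[1:,4]); p=P[l==i][:,:2].astype(np.float32)
    (c,sz,a)=cv2.minAreaRect(p); print(n,'plate',c,sz,a,'z',P[l==i][:,2].mean())
    m=(abs(Q[:,0]-578)<60)&(abs(Q[:,1]-6)<40)&(Q[:,2]>53)&(Q[:,2]<63)
    p=Q[m]; print('stop',p.mean(0),cv2.minAreaRect(p[:,:2].astype(np.float32)))
    m=(Q[:,0]>617)&(Q[:,0]<670)&(abs(Q[:,1]+200)<40)&(Q[:,2]>35)&(Q[:,2]<48)
    p=Q[m]; r=cv2.minAreaRect(p[:,:2].astype(np.float32)); print('block',p.mean(0),r)
    m=(np.hypot(Q[:,0]-561,Q[:,1]+192)<20)&(Q[:,2]>65)&(Q[:,2]<85)
    p=Q[m]; print('hub',p.mean(0),p.min(0),p.max(0))
E
python3 m2.py | grep -v '^top beaker\|^handle\|^wheel'
```

```text
beaker [449.5 314.8   3.8]
plate [507.8 -15.3   9.6]
block [ 630.1 -199.9   43.3]
plate 5233 ((563.9796752929688, -122.47596740722656), (268.115234375, 422.450927734375), 0.4540746212005615)
block 222 [ 590.73170892 -213.80921197] [ 648.75157522 -182.52219298] ((619.7687377929688, -197.94642639160156), (58.302513122558594, 30.888294219970703), 0.9151173830032349) 42.20866243276142
stop 245 ((578.167236328125, 5.859118461608887), (21.826236724853516, 68.81251525878906), 84.5809555053711)
scene beaker rim 219 [453.5 305.4  86.4] (array([452.43982386, 305.33015055]), np.float64(25.664049808431788)) 93.47689871503701 [452.62296368 305.22251597]
plate 3789 ((577.6617431640625, -118.03379821777344), (312.46673583984375, 174.95018005371094), 84.65619659423828)
block 229 [ 590.59502412 -219.69489665] [ 653.51359024 -179.00546975] ((621.950927734375, -200.3438720703125), (40.68288803100586, 62.656227111816406), 87.8271255493164) 40.344841510301556
stop 212 ((578.2442626953125, 6.2256927490234375), (23.401700973510742, 73.20098876953125), 85.29195404052734)
[[ 0.895  0.445 -0.   ]
 [ 0.445 -0.
[... 464 characters left out ...]
[ 557.84438211 -191.32677114   70.68967812] [ 542.40317921 -206.75322166   65.16818312] [ 574.0555604  -175.76830295   78.00663526]
scene plate (576.9874267578125, -117.05339050292969) (310.7484130859375, 176.21932983398438) 84.60740661621094 z 11.834536717847442
stop [581.84078909   6.87410109  57.09766414] ((578.2442626953125, 6.2256927490234375), (23.401700973510742, 73.20098876953125), 85.29195404052734)
block [ 637.51539673 -197.61091533   41.00388778] ((635.2540893554688, -198.7664794921875), (31.783178329467773, 36.423274993896484), 89.33372497558594)
hub [ 563.56531374 -191.1806813    69.50459509] [ 545.90687207 -210.36075817   65.28255636] [ 578.66792033 -174.70162964   74.52559853]
```

Emit:
jog_arm:
  steps:
    - {"spin": 6.6}
    - {"spin": 6.6}
    - {"spin": 6.6}
    - {"spin": 6.6}
    - {"x": 16, "y": -32}
    - {"x": 16, "y": -32}
    - {"x": 16, "y": -32}
    - {"x": 16, "y": -32}
    - {"x": 16, "y": -32}
    - {"x": 16, "y": -32}
    - {"x": 16, "y": -32}
    - {"x": 16, "y": -32}
  fingers: 0
  squeeze: 12

```text
invalid input
```

Emit:
jog_arm:
  steps:
    - {"x": 0, "y": 0, "z": 0, "spin": 6.6}
    - {"x": 0, "y": 0, "z": 0, "spin": 6.6}
    - {"x": 0, "y": 0, "z": 0, "spin": 6.6}
    - {"x": 0, "y": 0, "z": 0, "spin": 6.6}
    - {"x": 16, "y": -32, "z": 0, "spin": 0}
    - {"x": 16, "y": -32, "z": 0, "spin": 0}
    - {"x": 16, "y": -32, "z": 0, "spin": 0}
    - {"x": 16, "y": -32, "z": 0, "spin": 0}

```text
time: 0.82
ee_pos: [331.3, -407.6, 204.4]
orientation: [-3.141, -0.0, 0.001]
force: [0.6, -0.3, -0.1]
grip_width: 87.8
```

Emit:
jog_arm:
  steps:
    - {"x": 15, "y": -36, "z": 0, "spin": 0}
    - {"x": 15, "y": -36, "z": 0, "spin": 0}
    - {"x": 15, "y": -36, "z": 0, "spin": 0}
    - {"x": 15, "y": -36, "z": 0, "spin": 0}
    - {"x": 15, "y": -36, "z": 0, "spin": 0}
    - {"x": 15, "y": -36, "z": 0, "spin": 0}
    - {"x": 15, "y": -36, "z": 0, "spin": 0}
    - {"x": 15, "y": -36, "z": 0, "spin": 0}
    - {"x": 0, "y": -36, "z": 0, "spin": 0}
    - {"x": 0, "y": -36, "z": 0, "spin": 0}
    - {"x": 0, "y": -36, "z": 0, "spin": 0}
    - {"x": 0, "y": -36, "z": 0, "spin": 0}

```text
time: 1.82
ee_pos: [450.3, 24.8, 204.7]
orientation: [-3.141, -0.002, 0.0]
force: [-0.4, -0.7, -0.9]
grip_width: 87.8
```

Emit:
jog_arm:
  steps:
    - {"x": 0, "y": -36, "z": 0, "spin": 0}
    - {"x": 0, "y": -36, "z": 0, "spin": 0}
    - {"x": 0, "y": -36, "z": 0, "spin": 0}
    - {"x": 0, "y": -36, "z": 0, "spin": 0}
    - {"x": 0, "y": -36, "z": 0, "spin": 0}
    - {"x": 0, "y": -30, "z": 0, "spin": 0}
    - {"x": 0, "y": -20, "z": 0, "spin": 0}
    - {"x": 0, "y": 0, "z": 0, "spin": 0}

```text
time: 2.48
ee_pos: [450.4, 256.6, 204.6]
orientation: [-3.14, -0.007, -0.0]
force: [0.3, 0.3, -0.5]
grip_width: 87.7
```

```bash
cat > m3.py <<'E'
from h import *
def circ(p):
    A=np.c_[2*p,np.ones(len(p))]; s=np.linalg.lstsq(A,(p**2).sum(1),rcond=None)[0]; return s[:2],np.sqrt(s[2]+s[:2]@s[:2])
c=env.camera('wrist'); save(c,'w1.png'); P=pts(c); np.save('pics/w1.npy',P)
Q=P.reshape(-1,3); Q=Q[~np.isnan(Q[:,0])]
p=Q[(np.hypot(Q[:,0]-451,Q[:,1]-305)<45)&(Q[:,2]>86)&(Q[:,2]<94)]
print(len(p), circ(p[:,:2]), (p.min(0)+p.max(0))/2,p.max(0)-p.min(0)); print(env.read_state()['ee_pos'])
E
python3 m3.py
```

```text
1273 (array([452.03687537, 306.53965458]), np.float64(25.697731572806074)) [452.09948046 307.0066536   89.38330454] [54.88882943 55.76617233  6.72162213]
[450.18719936 254.60055235 204.52900873]
```

View pics/w1.png

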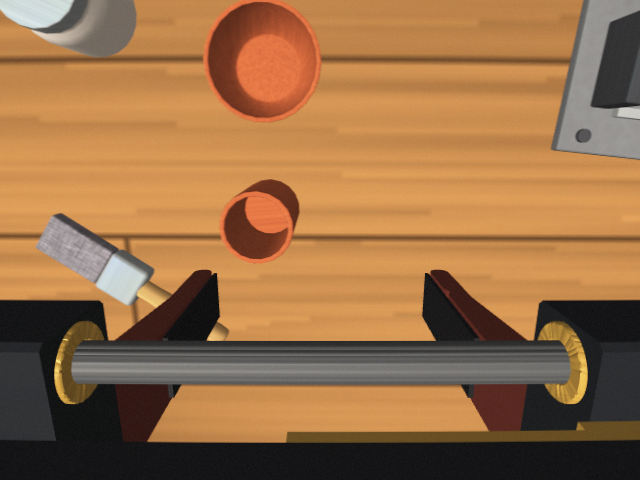

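Wrist view shows the beaker rim at px (257,227), which puts it at (452, 306.5). The top and scene cameras agree within about 2 mm.

Emit:
jog_arm:
  steps:
    - {"x": 1.5, "y": -26, "z": 0, "spin": 0}
    - {"x": 0, "y": -25.5, "z": 0, "spin": 0}
    - {"x": 0, "y": 0, "z": 25, "spin": 0}
    - {"x": 0, "y": 0, "z": 30, "spin": 0}
    - {"x": 0, "y": 0, "z": 0, "spin": 0}
    - {"x": 0, "y": 0, "z": 0, "spin": 0}

```text
time: 3.03
ee_pos: [450.5, 302.7, 148.6]
orientation: [3.139, 0.0, -0.007]
force: [-0.3, 0.3, -0.3]
grip_width: 88.0
```

Emit:
jog_arm:
  steps:
    - {"x": 0, "y": 0, "z": 20, "spin": 0}
    - {"x": 0, "y": 0, "z": 20, "spin": 0}
    - {"x": 0, "y": 0, "z": 20, "spin": 0}
    - {"x": 0, "y": 0, "z": 17.5, "spin": 0}
    - {"x": 0, "y": 0, "z": 0, "spin": 0}
    - {"x": 0, "y": 0, "z": 0, "spin": 0}

```text
time: 3.53
ee_pos: [452.4, 304.1, 73.3]
orientation: [3.142, 0.0, -0.0]
force: [1.3, -0.3, -0.6]
grip_width: 87.5
```

Emit:
jog_arm:
  steps:
    - {"x": 0, "y": 0, "z": 0, "spin": 0}
    - {"x": 0, "y": 0, "z": 0, "spin": 0}
    - {"x": 0, "y": 0, "z": 0, "spin": 0}
    - {"x": 0, "y": 0, "z": 0, "spin": 0}
    - {"x": 0, "y": 0, "z": 0, "spin": 0}
    - {"x": 0, "y": 0, "z": 0, "spin": 0}
    - {"x": 0, "y": 0, "z": 0, "spin": 0}
    - {"x": 0, "y": 0, "z": 0, "spin": 0}
  fingers: 150
  squeeze: 12

```text
time: 4.2
ee_pos: [452.3, 303.4, 73.1]
orientation: [3.139, 0.004, 0.001]
force: [-0.7, -9.1, 16.6]
grip_width: 38.5
```

```bash
python3 - <<'E'
from h import *
for n in ('wrist','scene','top'):
    c=env.camera(n); save(c,n+'2.png'); np.save('pics/%s2.npy'%n,pts(c))
I=cv2.imread('pics/scene2.png'); cv2.imwrite('pics/scene2c.png',cv2.resize(I[180:340,340:540],None,fx=3.5,fy=3.5))
s=env.read_state();print(s['force'],s['ft_torque'],s['grip_width'],s['ee_pos'],s['orientation'])
E
```

```text
[-5.10194918e-03 -7.55627519e+00  1.37503077e+01] [-1.53903408  0.16199673 -0.05125165] 36.06985226433465 [452.61335801 303.08298702  73.50856089] [3.13906863e+00 3.51440935e-03 1.87394030e-03]
```

View pics/scene2c.png

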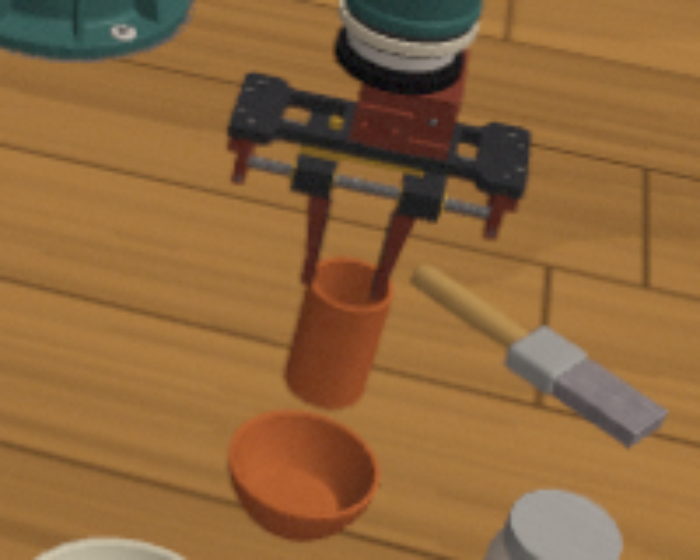

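View pics/wrist2.png

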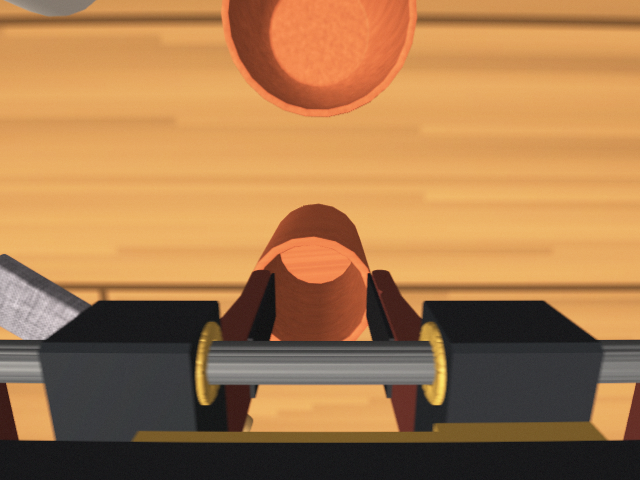

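```bash
python3 - <<'E'
from h import *
I=cv2.imread('pics/scene0.png')[220:320,390:480];J=cv2.imread('pics/scene2.png')[220:320,390:480]
cv2.imwrite('pics/cmp.png',cv2.resize(np.hstack([I,J]),None,fx=4.4,fy=4.4,interpolation=cv2.INTER_CUBIC))
I=cv2.imread('pics/top2.png'); cv2.imwrite('pics/top2c.png',cv2.resize(I[190:330,120:300],None,fx=4,fy=4))
for n in ('wrist','scene'):
    P=np.load('pics/%s2.npy'%n); Im=cv2.imread('pics/%s2.png'%n); hsv=cv2.cvtColor(Im,cv2.COLOR_BGR2HSV)
    m=(hsv[...,0]<11)&(hsv[...,1]>140)&(np.hypot(P[...,0]-452,P[...,1]-306)<60)
    q=P[m]
    for z in range(0,110,10):
        k=q[(q[:,2]>z)&(q[:,2]<z+10)]
        if len(k)>5: print(n,z,len(k),k.min(0).round(0),k.max(0).round(0))
E
```

```text
wrist 0 1014 [424. 254.   0.] [480. 330.  10.]
wrist 10 667 [427. 280.  10.] [480. 331.  20.]
wrist 20 756 [427. 282.  20.] [480. 331.  30.]
wrist 30 865 [427. 281.  30.] [480. 332.  40.]
wrist 40 929 [427. 281.  40.] [480. 332.  50.]
wrist 50 1061 [427. 282.  50.] [480. 332.  60.]
wrist 60 1148 [427. 281.  60.] [480. 332.  70.]
wrist 70 1336 [427. 282.  70.] [480. 330.  80.]
wrist 80 1361 [427. 283.  80.] [480. 335.  90.]
wrist 90 1205 [432. 276.  90.] [480. 333. 100.]
wrist 100 365 [444. 276. 100.] [466. 333. 110.]
scene 0 24 [457. 282.   2.] [480. 330.  10.]
scene 10 55 [455. 280.  10.] [482. 331.  20.]
scene 20 58 [458. 280.  20.] [481. 331.  30.]
scene 30 63 [457. 280.  30.] [482. 331.  40.]
scene 40 63 [455. 280.  40.] [483. 332.  50.]
scene 50 80 [425. 281.  50.] [482. 330.  60.]
scene 60 113 [422. 281.  60.] [481. 333.  70.]
scene 70 119 [426. 280.  70.] [481. 333.  80.]
scene 80 106 [425. 285.  80.] [480. 333.  90.]
scene 90 49 [428. 276.  90.] [479. 331.  99.]
scene 100 24 [444. 277. 101.] [466. 329. 109.]
```

View pics/cmp.png

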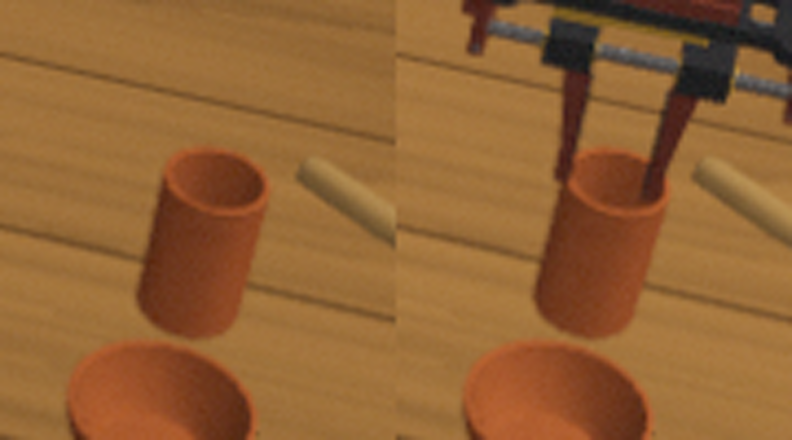

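View pics/top2c.png

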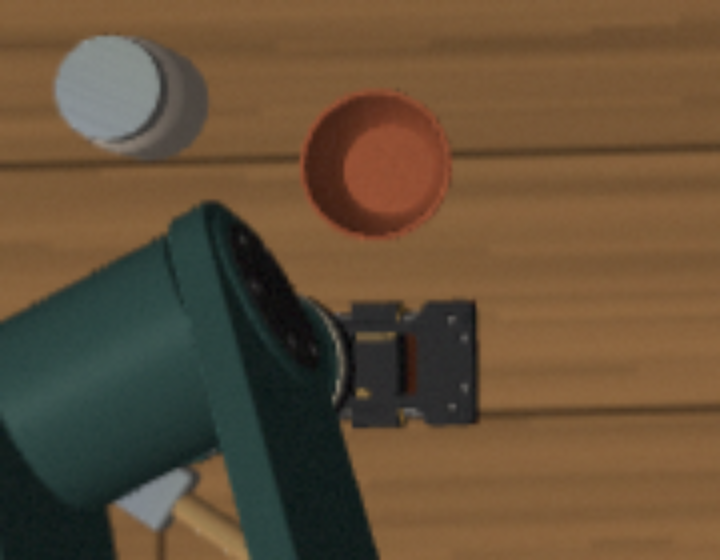

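```bash
python3 - <<'E'
from h import *
P=np.load('pics/wrist2.npy')
I=cv2.imread('pics/wrist2.png'); cv2.imwrite('pics/w2c.png',cv2.resize(I[190:350,220:420],None,fx=4,fy=4,interpolation=cv2.INTER_CUBIC))
for u,v in [(265,273),(272,290),(262,300),(255,290),(375,275),(372,290),(385,280),(380,300),(313,240),(258,275),(368,268)]: print(u,v,P[v,u].round(1))
s=env.read_state();print(s['time'],s['force'],s['ft_torque'],s['grip_width'],s['ee_pos'])
E
```

```text
265 273 [465.1 327.2  96.2]
272 290 [460.3 323.7 103. ]
262 300 [463.5 325.1 120.7]
255 290 [464.9 328.5 114.6]
375 275 [464.8 282.2  97.6]
372 290 [463.6 285.2 111.3]
385 280 [465.1 279.2 104.3]
380 300 [464.1 283.7 122. ]
313 240 [478.  307.6  91.9]
258 275 [464.9 329.8  98. ]
368 268 [460.5 282.4  75.5]
4.35 [-5.10194918e-03 -7.55627519e+00  1.37503077e+01] [-1.53903408  0.16199673 -0.05125165] 36.06985226433465 [452.61335801 303.08298702  73.50856089]
```

View pics/w2c.png

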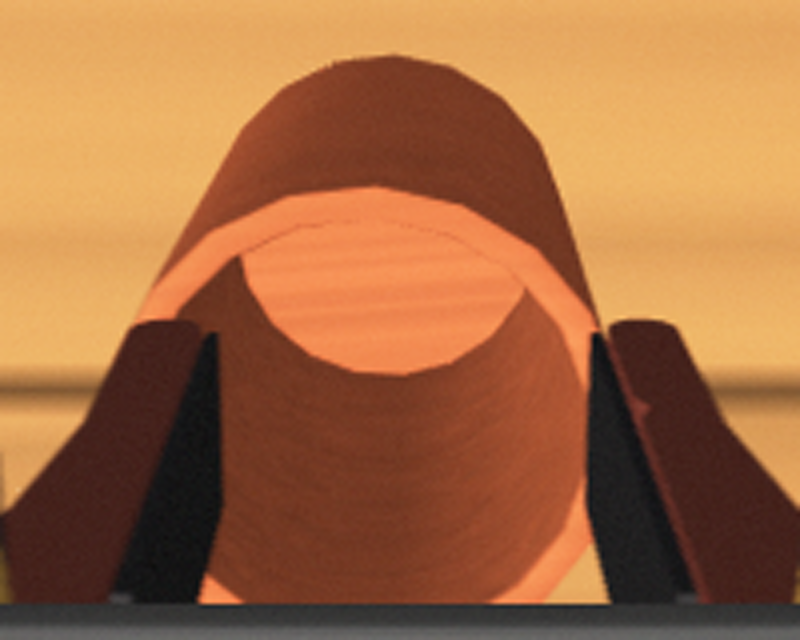

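```bash
python3 - <<'E'
from h import *
P=np.load('pics/w1.npy')
for u,v in [(207,273),(212,280),(436,274),(430,280)]: print(u,v,P[v,u].round(1))
c=env.camera('wrist'); T=np.linalg.inv(np.array(c['camera_from_world'])); print(T[:3,3]); s=env.read_state(); print(s['grip_width'],s['force'],s['ee_pos'])
W=np.load('pics/wrist0.npy')
I=cv2.imread('pics/wrist0.png'); print(W[273,207],W[274,436])
S=np.load('pics/scene2.npy')
E
```

```text
207 273 [463.1 304.2 228.2]
212 280 [461.  301.6 230.6]
436 274 [463.3 210.4 228.6]
430 280 [461.4 213.3 230.6]
[519.33781277 304.80059445 254.35838837]
36.13965848335791 [-0.45650657 -7.34761452 13.75467647] [452.61746915 303.13021577  73.52427529]
[ 258.06840807 -488.83664205  227.34898477] [ 299.62325625 -573.12421544  227.43639446]
```

```bash
python3 - <<'E'
from h import *
P=np.load('pics/w1.npy'); 
q=P.reshape(-1,3)
k=q[(q[:,0]>430)&(q[:,0]<480)&(abs(q[:,1]-256)<70)&(q[:,2]>130)&(q[:,2]<300)]
print('w1 finger z hist',np.histogram(k[:,2],bins=range(130,300,10)))
I=cv2.imread('pics/scene0.png'); S=np.load('pics/scene0.npy')
cv2.imwrite('pics/s0g.png',cv2.resize(I[0:160,80:240],None,fx=3.7,fy=3.7,interpolation=cv2.INTER_CUBIC))
k=S.reshape(-1,3); k=k[(np.hypot(k[:,0]-267,k[:,1]+537)<80)&(k[:,2]>120)&(k[:,2]<330)]
print(np.histogram(k[:,2],bins=range(120,330,10)))
c=env.camera('scene')
for z in (185,204,225,245,265): print(z,proj(c,[267,-537,z]))
S=np.load('pics/scene2.npy'); Im=cv2.imread('pics/scene2.png')
for v in range(220,275,3): print(v,[ (tuple(S[v,u].round(0)),) for u in (428,445,447)])
E
```

```text
w1 finger z hist (array([   0,    0,    0,    0,    0,    0,    0,    0,    0,  613, 1126,
       1314, 1392, 1440, 1803, 1713]), array([130, 140, 150, 160, 170, 180, 190, 200, 210, 220, 230, 240, 250,
       260, 270, 280, 290]))
(array([  0,   0,   0,   0,   0,   0,   0,   0,   0,   0,  24,  32,  31,
        38,  39,  39,  37,  38,  36, 217]), array([120, 130, 140, 150, 160, 170, 180, 190, 200, 210, 220, 230, 240,
       250, 260, 270, 280, 290, 300, 310, 320]))
185 (np.float64(159.94862897766424), np.float64(130.24814576465036))
204 (np.float64(158.94385919207434), np.float64(124.1376949700703))
225 (np.float64(157.81877033678379), np.float64(117.27472190461296))
245 (np.float64(156.73289550180593), np.float64(110.62977633447062))
265 (np.float64(155.6328622372942), np.float64(103.87662723779462))
220 [((np.float64(476.0), np.float64(263.0), np.float64(209.0)),), ((np.float64(475.0), np.float64(298.0), np.float64(217.0)),), ((np.float64(476.0), np.float64(302.0), np.float64(219.0)),)]
223 [((np.float64(472.0), np.float64(265.0), np.float64(198.0)),), ((np.float64(479.0), np.float6
[... 2595 characters left out ...]
at64(79.0)),), ((np.float64(464.0), np.float64(321.0), np.float64(92.0)),), ((np.float64(464.0), np.float64(325.0), np.float64(93.0)),)]
268 [((np.float64(465.0), np.float64(285.0), np.float64(73.0)),), ((np.float64(474.0), np.float64(322.0), np.float64(91.0)),), ((np.float64(473.0), np.float64(326.0), np.float64(92.0)),)]
271 [((np.float64(471.0), np.float64(287.0), np.float64(69.0)),), ((np.float64(475.0), np.float64(323.0), np.float64(84.0)),), ((np.float64(469.0), np.float64(328.0), np.float64(80.0)),)]
274 [((np.float64(472.0), np.float64(289.0), np.float64(62.0)),), ((np.float64(470.0), np.float64(325.0), np.float64(72.0)),), ((np.float64(466.0), np.float64(330.0), np.float64(70.0)),)]
```

View pics/s0g.png

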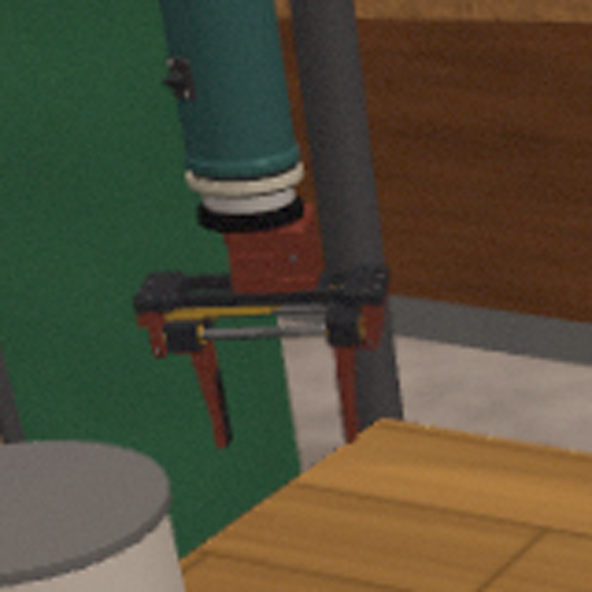

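All three cameras put the fingertips about 19 mm *behind* the reported TCP, not 19 mm ahead of it. At reported z 204 the tips are at about 223, and now they rest on the rim at about 92. The true grasp point is therefore about 38 mm above the reported TCP. The beaker still stands upright at y 280–332. I'll back off, open the fingers and regrasp lower.

Emit:
jog_arm:
  steps:
    - {"x": 0, "y": 0, "z": -1, "spin": 0}
    - {"x": 0, "y": 0, "z": -2, "spin": 0}
    - {"x": 0, "y": 0, "z": -4, "spin": 0}
    - {"x": 0, "y": 0, "z": -8, "spin": 0}
    - {"x": 0, "y": 0, "z": -15, "spin": 0}
    - {"x": 0, "y": 0, "z": 0, "spin": 0}

```text
time: 4.95
ee_pos: [453.5, 305.6, 104.7]
orientation: [-3.14, -0.002, -0.005]
force: [1.0, 1.2, 0.9]
grip_width: 36.3
```

Emit:
jog_arm:
  steps:
    - {"x": 0, "y": 0, "z": 0, "spin": 0}
    - {"x": 0, "y": 0, "z": 0, "spin": 0}
    - {"x": 0, "y": 0, "z": 0, "spin": 0}
    - {"x": 0, "y": 0, "z": 0, "spin": 0}
    - {"x": 0, "y": 0, "z": 0, "spin": 0}
    - {"x": 0, "y": 0, "z": 0, "spin": 0}
    - {"x": 0, "y": 0, "z": 0, "spin": 0}
    - {"x": 0, "y": 0, "z": 0, "spin": 0}
  fingers: 0

```text
time: 5.62
ee_pos: [451.9, 304.6, 102.2]
orientation: [-3.142, -0.002, 0.0]
force: [0.6, -0.4, 0.6]
grip_width: 85.5
```

```bash
sed -i 's/w1\.p/w3.p/;s/w1\.n/w3.n/' m3.py; cat >> m3.py <<'E'
q=Q[(abs(Q[:,0]-455)<30)&(abs(Q[:,1]-305)<70)&(Q[:,2]>108)]
z0=np.percentile(q[:,2],.3); print('tip z',z0)
for s in (-1,1):
    k=q[((q[:,1]-305)*s>0)&(q[:,2]<z0+12)]; print(k.min(0),k.max(0))
E
python3 m3.py
```

```text
2842 (array([452.13060933, 306.89457187]), np.float64(25.609101083360333)) [451.75911489 306.99413067  89.41265485] [55.51606071 55.11462075  6.79474677]
[451.90553343 304.55998276 102.18671026]
tip z 123.6528785786424
[443.38030187 253.6366566  119.73530529] [465.41849514 263.10086507 135.6357941 ]
[443.22388339 347.85360593 119.460791  ] [465.22437344 357.47666625 135.6519693 ]
```

View pics/w3.png

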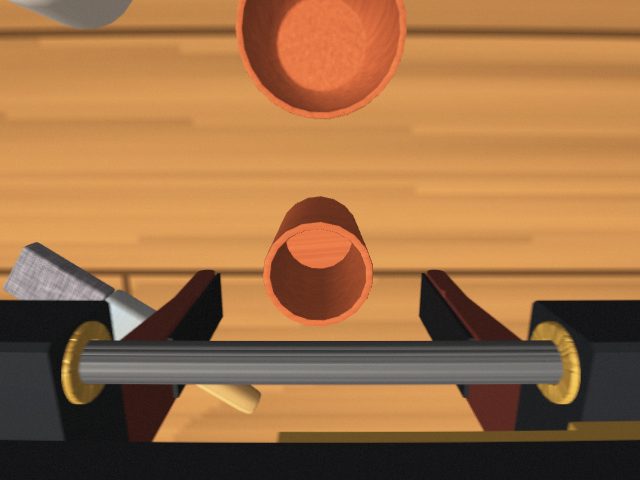

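Beaker is unmoved at (452,307). I'm now lowering the true tips to about 54 mm.

Emit:
jog_arm:
  steps:
    - {"x": -2, "y": -1, "z": 8, "spin": 0}
    - {"x": 0, "y": 0, "z": 10, "spin": 0}
    - {"x": 0, "y": 0, "z": 10, "spin": 0}
    - {"x": 0, "y": 0, "z": 10, "spin": 0}
    - {"x": 0, "y": 0, "z": 10, "spin": 0}
    - {"x": 0, "y": 0, "z": 10, "spin": 0}
    - {"x": 0, "y": 0, "z": 10, "spin": 0}
    - {"x": 0, "y": 0, "z": 0, "spin": 0}
    - {"x": 0, "y": 0, "z": 0, "spin": 0}
    - {"x": 0, "y": 0, "z": 0, "spin": 0}

```text
time: 6.5
ee_pos: [450.1, 305.7, 34.3]
orientation: [-3.141, -0.002, -0.0]
force: [0.3, -0.2, 0.6]
grip_width: 87.6
```

Emit:
jog_arm:
  steps:
    - {"x": 0, "y": 0, "z": 0, "spin": 0}
    - {"x": 0, "y": 0, "z": 0, "spin": 0}
    - {"x": 0, "y": 0, "z": 0, "spin": 0}
    - {"x": 0, "y": 0, "z": 0, "spin": 0}
    - {"x": 0, "y": 0, "z": 0, "spin": 0}
    - {"x": 0, "y": 0, "z": 0, "spin": 0}
    - {"x": 0, "y": 0, "z": 0, "spin": 0}
    - {"x": 0, "y": 0, "z": 0, "spin": 0}
  fingers: 130
  squeeze: 12

```text
time: 7.17
ee_pos: [450.1, 305.7, 34.5]
orientation: [-3.141, -0.002, -0.0]
force: [0.0, -0.3, 2.9]
grip_width: 55.2
```

Emit:
jog_arm:
  steps:
    - {"x": 0, "y": 0, "z": -4, "spin": 0}
    - {"x": 0, "y": 0, "z": -8, "spin": 0}
    - {"x": 0, "y": 0, "z": -14, "spin": 0}
    - {"x": 0, "y": 0, "z": -20, "spin": 0}
    - {"x": 0, "y": 0, "z": -20, "spin": 0}
    - {"x": 0, "y": 0, "z": -20, "spin": 0}
    - {"x": 0, "y": 0, "z": -14, "spin": 0}
    - {"x": 0, "y": 0, "z": -8, "spin": 0}
    - {"x": 0, "y": 0, "z": -2, "spin": 0}
    - {"x": 0, "y": 0, "z": 0, "spin": 0}
    - {"x": 0, "y": 0, "z": 0, "spin": 0}

```text
time: 8.08
ee_pos: [449.3, 305.2, 143.6]
orientation: [3.141, 0.002, -0.002]
force: [-0.4, -0.2, -2.1]
grip_width: 55.3
```

```bash
python3 - <<'E'
from h import *
c=env.camera('scene'); save(c,'s4.png'); P=pts(c)
I=c['color'][...,::-1]; cv2.imwrite('pics/s4c.png',cv2.resize(I[150:330,330:530],None,fx=3,fy=3))
print(env.read_state()['ee_pos'],env.read_state()['force'],env.read_state()['grip_width'])
E
```

```text
[449.16391319 305.10633801 143.30596604] [ 0.06066893  0.35942158 -1.47722713] 55.22336719277634
```

View pics/s4c.png

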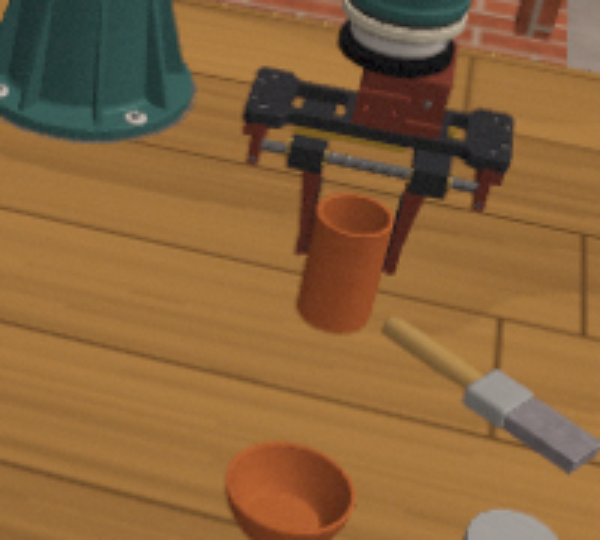

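Beaker is held (weight −1.6 N, opening 55 mm) and upright between the fingers.

Emit:
jog_arm:
  steps:
    - {"x": 6, "y": 14, "z": 0, "spin": 0}
    - {"x": 9, "y": 26, "z": 0, "spin": 0}
    - {"x": 12, "y": 36, "z": 0, "spin": 0}
    - {"x": 12, "y": 36, "z": 0, "spin": 0}
    - {"x": 12, "y": 36, "z": 0, "spin": 0}
    - {"x": 12, "y": 36, "z": 0, "spin": 0}
    - {"x": 12, "y": 36, "z": 0, "spin": 0}
    - {"x": 12, "y": 36, "z": 0, "spin": 0}
    - {"x": 12, "y": 32, "z": 0, "spin": 0}
    - {"x": 12, "y": 26, "z": 0, "spin": 0}
    - {"x": 12, "y": 20, "z": 0, "spin": 0}
    - {"x": 10, "y": 10, "z": 0, "spin": 5.3}

```text
time: 9.13
ee_pos: [583.4, -41.2, 143.0]
orientation: [3.138, -0.147, -0.003]
force: [0.3, 1.0, -0.9]
grip_width: 55.0
```

Emit:
jog_arm:
  steps:
    - {"x": 0, "y": 0, "z": 0, "spin": 0}
    - {"x": 0, "y": 0, "z": 0, "spin": 0}
    - {"x": 0, "y": 0, "z": 0, "spin": 0}

```text
time: 9.38
ee_pos: [581.9, -37.4, 143.2]
orientation: [-3.138, 0.14, 0.004]
force: [-0.4, -0.3, -1.8]
grip_width: 55.5
```

```bash
cat > m5.py <<'E'
import sys; from h import *
t=sys.argv[1]; z0=float(sys.argv[2])
def circ(p):
    A=np.c_[2*p,np.ones(len(p))]; s=np.linalg.lstsq(A,(p**2).sum(1),rcond=None)[0]; return s[:2].round(1),np.sqrt(s[2]+s[:2]@s[:2]).round(1)
e=env.read_state()
for n in ('wrist','scene'):
    c=env.camera(n); save(c,n+t+'.png'); P=pts(c); np.save('pics/%s%s.npy'%(n,t),P)
    hsv=cv2.cvtColor(c['color'],cv2.COLOR_RGB2HSV)
    m=(hsv[...,0]<12)&(hsv[...,1]>140)&(np.hypot(P[...,0]-e['ee_pos'][0]-2,P[...,1]-e['ee_pos'][1]-1)<33)&(abs(P[...,2]-z0)<4)
    p=P[m]; print(n,len(p),circ(p[:,:2]),((p.min(0)+p.max(0))/2).round(1))
    Q=P.reshape(-1,3); Q=Q[~np.isnan(Q[:,0])]
    m=(abs(Q[:,0]-578)<60)&(abs(Q[:,1]-6)<40)&(Q[:,2]>53)&(Q[:,2]<63)
    p=Q[m]; print('stop',p.mean(0).round(1),cv2.minAreaRect(p[:,:2].astype(np.float32)))
print(e['ee_pos'],e['force'],e['orientation'],e['grip_width'])
E
python3 m5.py 5 199
```

```text
wrist 4528 (array([584.3, -36.7]), np.float64(25.8)) [583.5 -37.3 199. ]
stop [591.1   6.5  58.3] ((585.8948364257812, 6.673315048217773), (22.303396224975586, 57.64622497558594), 84.27613830566406)
scene 123 (array([584.7, -36.7]), np.float64(26.1)) [583.9 -36.8 198.9]
stop [581.7   6.8  57.2] ((579.5983276367188, 5.908175468444824), (23.707876205444336, 71.5733413696289), 85.10118865966797)
[581.86701074 -37.43681301 143.24518676] [-0.42344836 -0.2635367  -1.82959053] [-3.13760042  0.14024485  0.00429616] 55.47943679910297
```

View pics/wrist5.png

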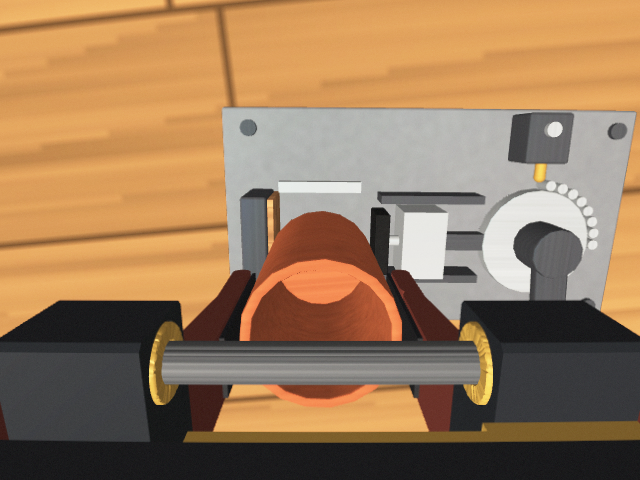

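View pics/scene5.png

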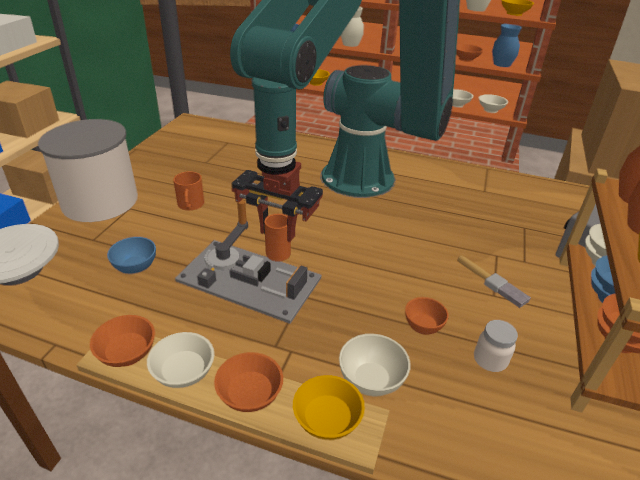

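```bash
cat > m6.py <<'E'
from h import *
import sys
t=sys.argv[1]
a=np.radians(-5.3); X=np.array([np.cos(a),np.sin(a)]); Y=np.array([-np.sin(a),np.cos(a)]); O=np.array([571,-72.7])
for n in ('wrist'+t,'scene'+t,'top0'):
    P=np.load(f'pics/{n}.npy'); I=cv2.imread(f'pics/{n}.png'); hsv=cv2.cvtColor(I,cv2.COLOR_BGR2HSV)
    d=P[...,:2]-O; cx=d@X; cy=d@Y; z=P[...,2]
    grey=hsv[...,1]<80
    def rng(name,m):
        if m.sum()>5: print(n,name,m.sum(),'x',np.percentile(cx[m],[1,50,99]).round(1),'y',np.percentile(cy[m],[1,50,99]).round(1),'z',np.median(z[m]).round(1))
    pl=grey&(abs(z-12)<4)&(abs(cx)<110)&(abs(cy)<190)
    rng('plate far edge',pl&(cx>60)); rng('plate',pl)
    rng('farcurb',grey&(abs(z-20)<3)&(cx>20)&(cx<55)&(cy>5)&(cy<70)&(hsv[...,2]>130))
    rng('nearcurb',grey&(abs(z-20)<3)&(cx<-20)&(cx>-55)&(cy>5)&(cy<70)&(hsv[...,2]>130))
    rng('stop top',(abs(z-58)<4)&(abs(cx)<45)&(cy>55)&(cy<100))
    rng('stop grey top',grey&(abs(z-58)<4)&(abs(cx)<45)&(cy>55)&(cy<100))
    rng('pad',(hsv[...,2]<70)&(z>22)&(z<52)&(abs(cx)<40)&(cy>-40)&(cy<10))
    b=(abs(z-42)<4)&(cx>58)&(cx<100)&(cy>-160)&(cy<-90); rng('block',b)
    if b.sum()>5: print(cv2.minAreaRect(np.c_[cx[b],cy[b]].astype(np.float32)))
E
python3 m6.py 5
```

```text
wrist5 plate far edge 16456 x [60.3 78.  95.2] y [-186.1  -16.4  108.1] z 12.8
wrist5 plate 38419 x [-57.5  54.1  94.8] y [-188.2  -36.8  109. ] z 12.8
wrist5 farcurb 915 x [34.1 38.  42.1] y [ 7.9 38.5 69.1] z 20.8
wrist5 stop top 2238 x [-16.2  13.4  35.9] y [69.5 81.  91. ] z 58.5
wrist5 stop grey top 1915 x [-16.4  12.1  36. ] y [73.7 82.3 91.1] z 58.7
wrist5 pad 1171 x [-26.    9.2  34. ] y [-36.2  -5.7  -0.5] z 49.3
wrist5 block 2099 x [58.6 73.9 91. ] y [-132.7 -115.5 -103.1] z 42.8
((74.54582977294922, -118.21345520019531), (33.2061767578125, 31.159170150756836), 0.30734872817993164)
scene5 plate far edge 1346 x [60.4 80.2 97. ] y [-186.2  -15.8  108.3] z 11.5
scene5 plate 3619 x [-72.   45.3  96.2] y [-187.5   -0.4  109.4] z 11.6
scene5 farcurb 62 x [33.7 37.7 42.5] y [ 6.2 38.4 67.3] z 19.8
scene5 nearcurb 35 x [-40.9 -36.5 -32.7] y [ 6.4 28.1 48.2] z 19.5
scene5 stop top 202 x [-31.7   4.3  36. ] y [68.1 80.4 90.4] z 57.5
scene5 stop grey top 169 x [-32.2   4.6  36.3] y [73.2 82.5 90.5] z 57.7
scene5 pad 208 x [-22.7  15.1  35.5] y [-38.5  -5.5  -0.8] z 34.3
scene5 block 133 x [58.8 75.9 92.9] y [-134.7 -117.6 -104.4] z 41.0
((75.85903930664062, -120.14727020263672), (34.57954788208008, 31.973400115966797), 1.8711416721343994)
top0 plate far edge 1177 x [60.5 76.5 93.1] y [-187.   -21.7  106.4] z 12.7
top0 plate 4942 x [-74.9  13.3  91.9] y [-187.5  -20.4  107.6] z 12.7
top0 nearcurb 13 x [-40.2 -38.7 -37.4] y [10.  28.8 61.1] z 20.7
top0 stop top 222 x [-34.2  -1.9  33.4] y [68.1 78.9 89.5] z 58.5
top0 stop grey top 181 x [-34.2  -2.   33.5] y [71.9 81.1 89.5] z 58.6
top0 pad 135 x [-34.2  -0.4  30.7] y [-38.6 -10.5  -2.1] z 37.3
top0 block 127 x [58.4 72.8 88.5] y [-134.4 -118.9 -104.7] z 42.5
((73.07904815673828, -118.99264526367188), (30.025991439819336, 29.791929244995117), 3.9229063987731934)
```

```bash
python3 - <<'E'
from h import *
a=np.radians(-5.3); X=np.array([np.cos(a),np.sin(a)]); Y=np.array([-np.sin(a),np.cos(a)]); O=np.array([571,-72.7])
P=np.load('pics/top0.npy'); d=P[...,:2]-O; cx=d@X; cy=d@Y
for y in range(-100,100,10):
    m=(abs(cx)<20)&(cy>y)&(cy<y+10); print(y,np.percentile(P[...,2][m],[50,99]).round(0) if m.any() else '')
E
```

```text
-100 [41. 46.]
-90 [39. 46.]
-80 [15. 44.]
-70 [15. 44.]
-60 [36. 55.]
-50 [52. 58.]
-40 [52. 58.]
-30 [52. 57.]
-20 [17. 53.]
-10 [48. 55.]
0 [13. 18.]
10 [13. 19.]
20 [14. 20.]
30 [13. 18.]
40 [13. 21.]
50 [13. 18.]
60 [14. 61.]
70 [59. 65.]
80 [59. 64.]
90 [13. 18.]
```

Emit:
jog_arm:
  steps:
    - {"x": -3, "y": 0, "z": 0, "spin": 0}
    - {"x": -6, "y": 0, "z": 0, "spin": 0}
    - {"x": 0, "y": 0, "z": 12, "spin": 0}
    - {"x": 0, "y": 0, "z": 18, "spin": 0}
    - {"x": 0, "y": 0, "z": 12, "spin": 0}
    - {"x": 0, "y": 0, "z": 0, "spin": 0}
    - {"x": 0, "y": 0, "z": 0, "spin": 0}
    - {"x": 0, "y": 0, "z": 0, "spin": 0}

```text
time: 10.15
ee_pos: [574.5, -37.3, 103.0]
orientation: [3.138, -0.143, 0.001]
force: [0.6, -0.6, -1.0]
grip_width: 55.4
```

```bash
python3 m5.py 6 157; python3 m6.py 6 | grep wrist6
```

```text
wrist 4926 (array([576.8, -36.5]), np.float64(25.8)) [576.  -37.3 157. ]
stop [592.4   5.7  58.2] ((589.423095703125, 6.32191276550293), (22.562009811401367, 50.58606719970703), 83.7709732055664)
scene 147 (array([577.2, -36.8]), np.float64(26.0)) [577.6 -36.6 156.9]
stop [581.5   7.1  57.1] ((579.1347045898438, 6.537355422973633), (24.34130859375, 73.86714935302734), 85.46562194824219)
[574.50965632 -37.28337952 103.02376223] [ 0.62072403 -0.62139664 -1.00731025] [ 3.13832654e+00 -1.42861530e-01  1.22508387e-03] 55.35062321584795
wrist6 plate far edge 20289 x [60.3 78.  95.2] y [-169.5   -7.4  108.3] z 12.8
wrist6 plate 45644 x [-52.2  55.6  94.7] y [-184.4  -19.2  109.2] z 12.8
wrist6 farcurb 1205 x [34.3 38.3 42.1] y [ 7.9 39.  68.6] z 20.8
wrist6 stop top 2964 x [-10.2  14.4  35.8] y [69.4 80.  91. ] z 58.4
wrist6 stop grey top 2407 x [-10.2  14.4  36. ] y [73.7 82.1 91. ] z 58.6
wrist6 pad 1523 x [-12.7   8.9  33.9] y [-35.2  -4.3  -0.5] z 49.1
wrist6 block 2920 x [58.3 73.7 91. ] y [-132.4 -115.3 -103.1] z 42.8
```

View pics/wrist6.png

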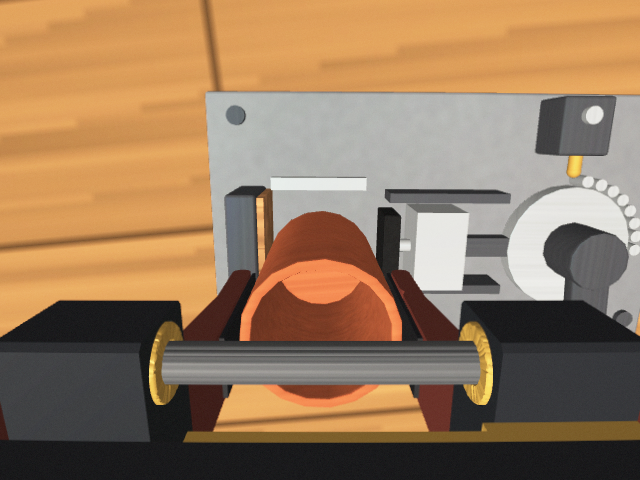

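Emit:
jog_arm:
  steps:
    - {"x": -1.3, "y": 0, "z": 6, "spin": 0}
    - {"x": 0, "y": 0, "z": 12, "spin": 0}
    - {"x": 0, "y": 0, "z": 14, "spin": 0}
    - {"x": 0, "y": 0, "z": 10, "spin": 0}
    - {"x": 0, "y": 0, "z": 6, "spin": 0}
    - {"x": 0, "y": 0, "z": 2, "spin": 0}
    - {"x": 0, "y": 0, "z": 0, "spin": 0}
    - {"x": 0, "y": 0, "z": 0, "spin": 0}
    - {"x": 0, "y": 0, "z": 0, "spin": 0}

```text
time: 11.0
ee_pos: [573.6, -37.4, 52.9]
orientation: [3.138, -0.144, 0.002]
force: [1.1, 0.7, -1.6]
grip_width: 55.1
```

Emit:
jog_arm:
  steps:
    - {"x": 0, "y": 0, "z": 1, "spin": 0}
    - {"x": 0, "y": 0, "z": 1, "spin": 0}
    - {"x": 0, "y": 0, "z": 1, "spin": 0}
    - {"x": 0, "y": 0, "z": 0, "spin": 0}
    - {"x": 0, "y": 0, "z": 0, "spin": 0}

```text
time: 11.42
ee_pos: [573.0, -37.3, 49.3]
orientation: [-3.138, 0.144, 0.0]
force: [0.2, 0.3, -2.6]
grip_width: 55.2
```

Emit:
jog_arm:
  steps:
    - {"x": 0, "y": 0, "z": 0.8, "spin": 0}
    - {"x": 0, "y": 0, "z": 0.8, "spin": 0}
    - {"x": 0, "y": 0, "z": 0.8, "spin": 0}
    - {"x": 0, "y": 0, "z": 0, "spin": 0}
    - {"x": 0, "y": 0, "z": 0, "spin": 0}

```text
time: 11.83
ee_pos: [572.9, -37.3, 46.8]
orientation: [-3.138, 0.144, 0.0]
force: [-0.8, -0.7, -1.7]
grip_width: 55.2
```

```bash
python3 m5.py 7 102
```

```text
wrist 4578 (array([575.2, -36.6]), np.float64(25.8)) [574.4 -37.4 102. ]
stop [592.2   1.6  58.2] ((582.91015625, -9.41457748413086), (55.609798431396484, 59.90684509277344), 83.92787170410156)
scene 104 (array([575.5, -37.4]), np.float64(25.7)) [575.2 -37.6 101.3]
stop [584.    1.9  57.4] ((577.4129028320312, 0.08823013305664062), (49.357723236083984, 69.0422134399414), 71.4870834350586)
[572.94806079 -37.34515288  46.75314286] [-0.76469142 -0.65613964 -1.7466359 ] [-3.13820359e+00  1.43628350e-01  4.18671587e-04] 55.2040331443935
```

Emit:
jog_arm:
  steps:
    - {"x": 0, "y": 0, "z": 0.5, "spin": 0}
    - {"x": 0, "y": 0, "z": 0.5, "spin": 0}
    - {"x": 0, "y": 0, "z": 0, "spin": 0}
    - {"x": 0, "y": 0, "z": 0, "spin": 0}

```text
time: 12.27
ee_pos: [573.2, -37.4, 46.5]
orientation: [-3.138, 0.144, -0.001]
force: [-1.0, 0.4, 5.9]
grip_width: 55.1
```

Emit:
jog_arm:
  steps:
    - {"x": 0, "y": 0, "z": 0.5, "spin": 0}
    - {"x": 0, "y": 0, "z": 0.5, "spin": 0}
    - {"x": 0, "y": 0, "z": 0, "spin": 0}
    - {"x": 0, "y": 0, "z": 0, "spin": 0}

```text
time: 12.6
ee_pos: [573.4, -37.2, 46.3]
orientation: [-3.138, 0.143, -0.002]
force: [-4.1, 0.8, 13.2]
grip_width: 55.2
```

Emit:
jog_arm:
  steps:
    - {"x": 0, "y": 0, "z": -0.8, "spin": 0}
    - {"x": 0, "y": 0, "z": 0, "spin": 0}
    - {"x": 0, "y": 0, "z": 0, "spin": 0}

```text
time: 12.85
ee_pos: [573.4, -37.3, 46.4]
orientation: [-3.138, 0.144, -0.001]
force: [-2.8, 0.9, 7.9]
grip_width: 55.3
```

Emit:
jog_arm:
  steps:
    - {"x": 0, "y": 0, "z": 0, "spin": 0}
    - {"x": 0, "y": 0, "z": 0, "spin": 0}
    - {"x": 0, "y": 0, "z": 0, "spin": 0}
    - {"x": 0, "y": 0, "z": 0, "spin": 0}
    - {"x": 0, "y": 0, "z": 0, "spin": 0}
    - {"x": 0, "y": 0, "z": 0, "spin": 0}
    - {"x": 0, "y": 0, "z": 0, "spin": 0}
    - {"x": 0, "y": 0, "z": 0, "spin": 0}
  fingers: 0

```text
time: 13.52
ee_pos: [573.1, -37.4, 45.6]
orientation: [-3.138, 0.144, 0.0]
force: [-0.4, -0.1, 0.4]
grip_width: 87.8
```

Emit:
jog_arm:
  steps:
    - {"x": 0, "y": 0, "z": -6, "spin": 0}
    - {"x": 0, "y": 0, "z": -12, "spin": 0}
    - {"x": 0, "y": 0, "z": -24, "spin": 0}
    - {"x": 0, "y": 0, "z": -30, "spin": 0}
    - {"x": 0, "y": 0, "z": -30, "spin": 0}
    - {"x": 0, "y": 0, "z": 0, "spin": 0}
    - {"x": 0, "y": 0, "z": 0, "spin": 0}

```text
time: 14.1
ee_pos: [574.7, -37.7, 150.0]
orientation: [3.138, -0.144, 0.008]
force: [0.0, 0.7, 0.4]
grip_width: 87.3
```

```bash
python3 m5.py 8 102;python3 m6.py 8 | grep wrist8
```

```text
wrist 2026 (array([575.3, -36.3]), np.float64(25.6)) [574.8 -36.2 101.3]
stop [580.2   4.9  58.2] ((578.2322387695312, -8.732202529907227), (54.07127380371094, 70.02883911132812), 84.76590728759766)
scene 116 (array([575.5, -37. ]), np.float64(25.8)) [574.1 -36.3 100.9]
stop [583.5   2.   57.3] ((577.8350219726562, -2.8573970794677734), (48.14809036254883, 69.99834442138672), 78.32786560058594)
[574.74883859 -37.66071879 149.99352901] [0.03963863 0.74017094 0.38522166] [ 3.13770252 -0.14352013  0.00751905] 87.3012784303151
wrist8 plate far edge 15555 x [60.2 77.6 94.6] y [-186.2  -16.2  108.1] z 12.8
wrist8 plate 41946 x [-71.6  48.6  94.1] y [-188.   -25.7  109.2] z 12.8
wrist8 farcurb 916 x [23.9 37.9 42.2] y [ 7.8 38.2 68.5] z 20.7
wrist8 stop top 3150 x [-32.4   2.8  35.8] y [59.1 79.9 90.9] z 58.4
wrist8 stop grey top 2507 x [-32.6   3.2  35.8] y [73.7 82.2 91.1] z 58.6
wrist8 pad 1315 x [-26.7   3.8  34. ] y [-36.2  -5.   -0.5] z 49.2
wrist8 block 2053 x [58.4 74.1 91.5] y [-132.6 -115.8 -103.2] z 42.8
```

View pics/wrist8.png

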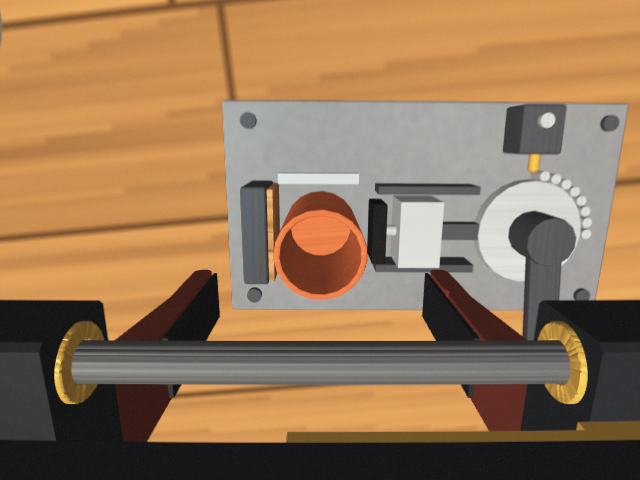

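View pics/scene8.png

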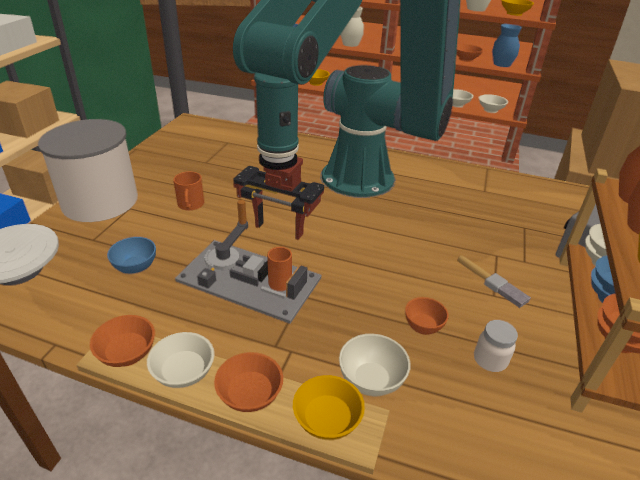

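Step 1 looks done: the beaker stands in the channel at (x −0.4, y −4.7) from the seat, with the fingers clear. Next I'm refining the pawl block angle and the handle position.

```bash
python3 - <<'E'
from h import *
a=np.radians(-5.3); X=np.array([np.cos(a),np.sin(a)]); Y=np.array([-np.sin(a),np.cos(a)]); O=np.array([571,-72.7])
def circ(p):
    A=np.c_[2*p,np.ones(len(p))]; s=np.linalg.lstsq(A,(p**2).sum(1),rcond=None)[0]; return s[:2].round(1),np.sqrt(s[2]+s[:2]@s[:2]).round(1)
for n in ('wrist8','wrist6','wrist5','top0','scene8'):
    P=np.load(f'pics/{n}.npy'); I=cv2.imread(f'pics/{n}.png'); 
    d=P[...,:2]-O; C=np.stack([d@X,d@Y],-1); z=P[...,2]
    zt=np.median(z[(C[...,0]>62)&(C[...,0]<85)&(abs(C[...,1]+119)<10)])
    m=((C[...,0]>57)&(C[...,0]<100)&(abs(C[...,1]+119)<30)&(abs(z-zt)<2.2)).astype(np.uint8)
    m=cv2.morphologyEx(m,cv2.MORPH_CLOSE,np.ones((5,5)))
    m=cv2.morphologyEx(m,cv2.MORPH_OPEN,np.ones((3,3)))
    k,l,st,_=cv2.connectedComponentsWithStats(m); i=1+np.argmax(st[1:,4]); q=C[l==i]; q=q[~np.isnan(q[:,0])]
    r=cv2.minAreaRect(q.astype(np.float32))
    # second: mean centre
    c=q.mean(0); hub=(np.hypot(C[...,0],C[...,1]+120)<25)&(z>64)&(z<78)
    hp=C[hub]; hu=hp[hp[:,0]>-5]
    print(n,st[i,4],'rect',np.round(r[0],1),np.round(r[1],1),round(r[2],1),'mean',c.round(1),'zt',zt.round(1),'ang mean',np.degrees(np.arctan2(c[1]+120,c[0])).round(1))
    print('  hub n',hub.sum(),(hp.min(0)).round(1),hp.max(0).round(1), z[hub].mean().round(1))
I=cv2.imread('pics/wrist8.png'); cv2.imwrite('pics/w8c.png',cv2.resize(I[80:340,440:640],None,fx=3,fy=2.3*1.3,interpolation=cv2.INTER_CUBIC)[:600])
E
```

```text
wrist8 2002 rect [  74.6 -126.5] [47.7 34.1] 89.8 mean [  74.3 -117.4] zt 43.2 ang mean 2.0
  hub n 2411 [ -24.8 -135.2] [  17.6 -101.2] 69.7
wrist6 2832 rect [  74.4 -117.8] [33.5 31.3] 0.5 mean [  74.1 -117.1] zt 43.2 ang mean 2.3
  hub n 3458 [ -24.8 -135.2] [  17.6 -101.1] 69.7
wrist5 2046 rect [  74.5 -118.1] [33.4 30.8] 0.3 mean [  74.1 -117.2] zt 43.2 ang mean 2.2
  hub n 2501 [ -24.9 -135.6] [  17.9 -101.2] 69.7
top0 155 rect [  73. -120.] [30.3 27.7] 4.4 mean [  72.8 -120.1] zt 43.6 ang mean -0.1
  hub n 183 [ -24.3 -134.8] [  14.9 -103.9] 70.2
scene8 131 rect [  75.8 -120.1] [36.3 31. ] 0.5 mean [  77.5 -118.5] zt 40.1 ang mean 1.1
  hub n 120 [ -24.  -135.8] [  18.3 -103.2] 68.9
```

View pics/w8c.png

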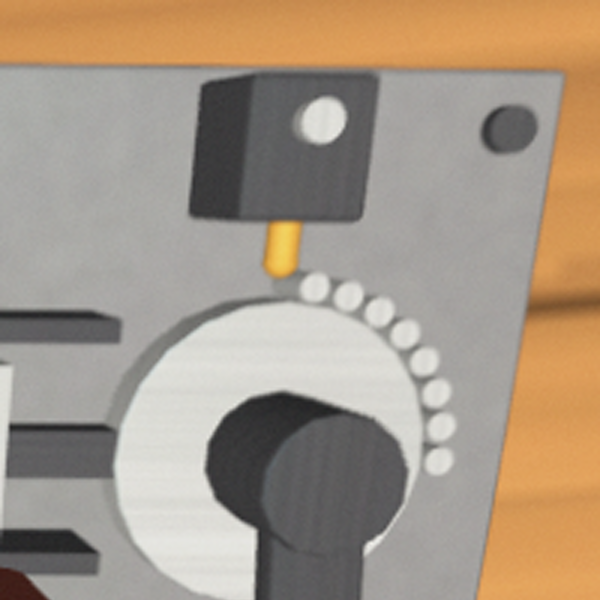

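Emit:
jog_arm:
  steps:
    - {"x": 0, "y": 0, "z": -10, "spin": -5.3}
    - {"x": -21, "y": 25.5, "z": 0, "spin": 0}
    - {"x": -21, "y": 25.5, "z": 0, "spin": 0}
    - {"x": -21, "y": 25.5, "z": 0, "spin": 0}
    - {"x": -21, "y": 25.5, "z": 0, "spin": 0}
    - {"x": -21, "y": 25.5, "z": 0, "spin": 0}
    - {"x": -20, "y": 25.5, "z": 0, "spin": 0}
    - {"x": 0, "y": 0, "z": 0, "spin": 0}
    - {"x": 0, "y": 0, "z": 0, "spin": 0}
    - {"x": 0, "y": 0, "z": 0, "spin": 0}

```text
time: 15.03
ee_pos: [447.8, -189.9, 156.7]
orientation: [-3.14, -0.0, 0.002]
force: [0.1, 1.0, 0.2]
grip_width: 87.6
```

```bash
cat > m9.py <<'E'
from h import *
import sys
t=sys.argv[1]
e=env.read_state(); print(e['time'],e['ee_pos'].round(1),e['force'].round(1),e['orientation'].round(3),e['grip_width'])
for n in sys.argv[2:]:
    c=env.camera(n); save(c,n+t+'.png'); P=pts(c); np.save(f'pics/{n}{t}.npy',P)
E
python3 m9.py 10 wrist; python3 - <<'E'
from h import *
P=np.load('pics/wrist10.npy'); Q=P.reshape(-1,3); 
for z in (85,95,105,115,125,130):
    k=Q[(np.hypot(Q[:,0]-450,Q[:,1]+190)<35)&(abs(Q[:,2]-z)<3)]
    if len(k): print(z,len(k),np.percentile(k,1,axis=0).round(1),np.percentile(k,99,axis=0).round(1))
E
```

```text
15.0333 [ 447.8 -189.9  156.7] [0.1 1.  0.2] [-3.14e+00 -0.00e+00  2.00e-03] 87.61286626911115
85 58 [ 453.6 -198.5   82.5] [ 460.5 -180.6   87.8]
95 62 [ 452.9 -198.4   92.2] [ 460.5 -180.3   97.8]
105 71 [ 452.9 -198.7  102.2] [ 460.5 -180.3  107.9]
115 81 [ 451.9 -198.8  112. ] [ 460.4 -180.   117.8]
125 91 [ 453.  -198.6  122.1] [ 460.6 -180.4  127.9]
130 792 [ 442.1 -198.9  127.5] [ 460.2 -180.6  133. ]
```

View pics/wrist10.png

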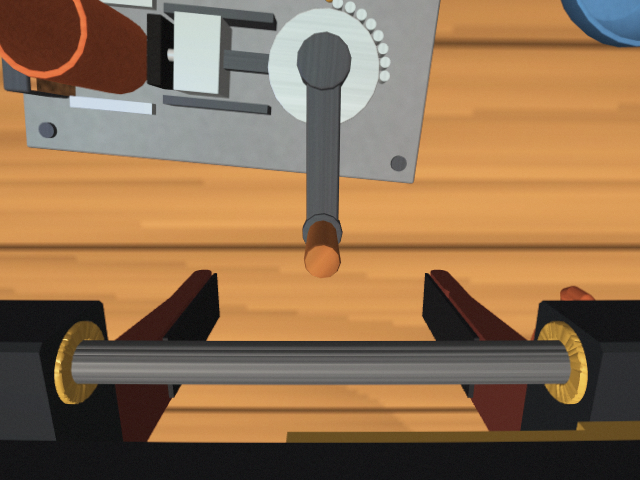

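Wrist view: the lever handle top is at px (322,260), centred between the fingers, and the measured centre (450.9, −189.5) matches the prediction. The mug is at the right edge, px (575,292).

Emit:
jog_arm:
  steps:
    - {"x": 1, "y": 0.5, "z": 15, "spin": 0}
    - {"x": 0, "y": 0, "z": 20, "spin": 0}
    - {"x": 0, "y": 0, "z": 20, "spin": 0}
    - {"x": 0, "y": 0, "z": 20, "spin": 0}
    - {"x": 0, "y": 0, "z": 14, "spin": 0}
    - {"x": 0, "y": 0, "z": 0, "spin": 0}
    - {"x": 0, "y": 0, "z": 0, "spin": 0}
    - {"x": 0, "y": 0, "z": 0, "spin": 0}

```text
time: 15.75
ee_pos: [450.1, -190.6, 69.1]
orientation: [3.141, 0.004, 0.001]
force: [0.6, -0.1, -0.5]
grip_width: 87.9
```

Emit:
jog_arm:
  steps:
    - {"x": 0, "y": 0, "z": 0, "spin": 0}
    - {"x": 0, "y": 0, "z": 0, "spin": 0}
    - {"x": 0, "y": 0, "z": 0, "spin": 0}
    - {"x": 0, "y": 0, "z": 0, "spin": 0}
    - {"x": 0, "y": 0, "z": 0, "spin": 0}
    - {"x": 0, "y": 0, "z": 0, "spin": 0}
    - {"x": 0, "y": 0, "z": 0, "spin": 0}
    - {"x": 0, "y": 0, "z": 0, "spin": 0}
    - {"x": 0, "y": 0, "z": 0, "spin": 0}
    - {"x": 0, "y": 0, "z": 0, "spin": 0}
  fingers: 220
  squeeze: 25

```text
time: 16.58
ee_pos: [449.2, -191.0, 68.6]
orientation: [-3.141, -0.002, 0.0]
force: [0.5, 0.1, -0.4]
grip_width: 24.8
```

```bash
python3 m9.py 11 wrist scene; python3 -c "
import cv2;I=cv2.imread('pics/scene11.png');cv2.imwrite('pics/s11c.png',cv2.resize(I[140:320,150:350],None,fx=3.3,fy=3.3))"
```

```text
16.5833 [ 449.2 -191.    68.6] [ 0.5  0.1 -0.4] [-3.141e+00 -2.000e-03  0.000e+00] 24.843638922205706
```

View pics/s11c.png

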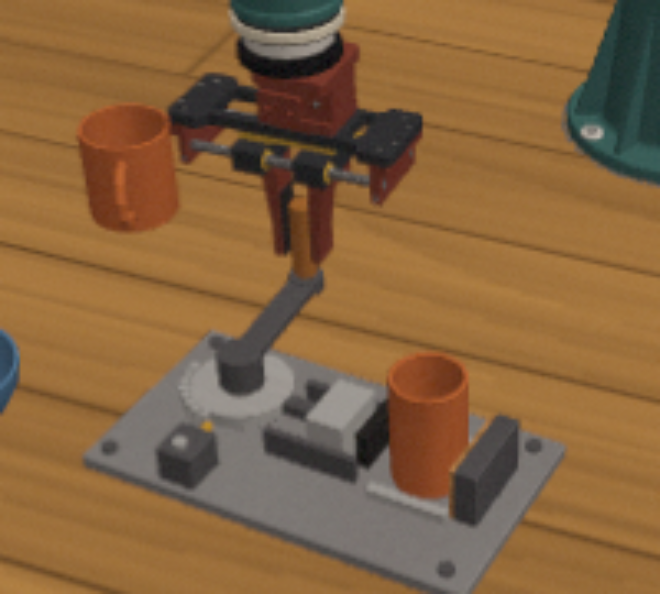

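Emit:
jog_arm:
  steps:
    - {"x": 0, "y": 0, "z": 0, "spin": 0}
    - {"x": 0, "y": 0, "z": 0, "spin": 0}
    - {"x": 0, "y": 0, "z": 0, "spin": 0}
    - {"x": 0, "y": 0, "z": 0, "spin": 0}
  fingers: 255

```text
time: 17.02
ee_pos: [449.2, -190.8, 68.6]
orientation: [-3.141, -0.002, 0.0]
force: [0.5, 0.6, -0.0]
grip_width: 19.8
```

Emit:
jog_arm:
  steps:
    - {"x": 0.27, "y": 7.7, "z": 0, "spin": -4}
    - {"x": 0.27, "y": 7.7, "z": 0, "spin": -4}
    - {"x": 0.27, "y": 7.7, "z": 0, "spin": -4}
    - {"x": 0.27, "y": 7.7, "z": 0, "spin": -4}
    - {"x": 0, "y": 0, "z": 0, "spin": 0}
    - {"x": 0, "y": 0, "z": 0, "spin": 0}

```text
time: 17.52
ee_pos: [453.0, -220.9, 68.6]
orientation: [-3.11, -0.435, 0.001]
force: [-2.0, 3.3, 2.8]
grip_width: 19.6
```

```bash
cat > ang.py <<'E'
from h import *
from scipy.spatial.transform import Rotation as R
e=env.read_state(); p=e['ee_pos']; A=np.array([559.1,-190.6]); d=p[:2]-A
print('t',e['time'],p.round(1),'F',e['force'].round(1),'r',np.hypot(*d).round(1),'lever',((np.degrees(np.arctan2(d[1],d[0]))%360)-179.9).round(2))
M=R.from_rotvec(e['orientation']).as_matrix(); print('yaw',np.degrees(np.arctan2(M[1,0],M[0,0])).round(2),'w',e['grip_width'])
E
python3 ang.py
```

```text
t 17.5167 [ 453.  -220.9   68.6] F [-2.   3.3  2.8] r 110.3 lever 16.05
yaw 15.93 w 19.583176875952084
```

Emit:
jog_arm:
  steps:
    - {"x": 0.27, "y": 7.7, "z": 0, "spin": -4}
    - {"x": 0.27, "y": 7.7, "z": 0, "spin": -4}
    - {"x": 0.27, "y": 7.7, "z": 0, "spin": -4}
    - {"x": 0.27, "y": 7.7, "z": 0, "spin": -4}
    - {"x": 0.15, "y": 5.8, "z": 0, "spin": -3}
    - {"x": 0, "y": 0, "z": 0, "spin": 0}
    - {"x": 0, "y": 0, "z": 0, "spin": 0}

```text
time: 18.1
ee_pos: [468.6, -254.1, 68.6]
orientation: [-2.996, -0.943, 0.002]
force: [-3.5, 0.8, 3.4]
grip_width: 19.4
```

```bash
python3 ang.py; python3 m9.py 12 wrist
```

```text
t 18.1 [ 468.6 -254.1   68.6] F [-3.5  0.8  3.4] r 110.5 lever 35.19
yaw 34.95 w 19.409036977097898
18.1 [ 468.6 -254.1   68.6] [-3.5  0.8  3.4] [-2.996e+00 -9.430e-01  2.000e-03] 19.409036977097898
```

View pics/wrist12.png

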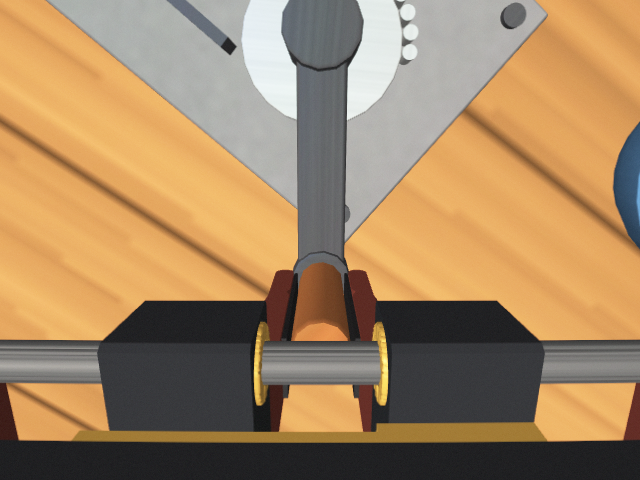

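Grip is solid and the geometry tracks (r 110.5, lever 35.2°, three clicks). I'm stepping finely now to feel the fourth tooth.

Emit:
jog_arm:
  steps:
    - {"x": 0.04, "y": 3.86, "z": 0, "spin": -2}
    - {"x": 0, "y": 0, "z": 0, "spin": 0}
    - {"x": 0, "y": 0, "z": 0, "spin": 0}

```text
time: 18.4
ee_pos: [470.5, -256.8, 68.6]
orientation: [-2.979, -0.995, 0.002]
force: [-4.9, 1.2, 4.7]
grip_width: 19.9
```

```bash
cat >> ang.py <<'E'
a=np.arctan2(d[1],d[0]); t=np.array([-np.sin(a),np.cos(a)]); print('tangential F',(e['force'][:2]@t).round(2),'radial',(e['force'][:2]@np.array([np.cos(a),np.sin(a)])).round(2),'Mz',e['ft_torque'].round(2))
E
python3 ang.py
```

```text
t 18.4 [ 470.5 -256.8   68.6] F [-4.9  1.2  4.7] r 110.6 lever 36.87
yaw 36.95 w 19.925354610730448
tangential F -3.91 radial 3.2 Mz [0.21 0.57 0.15]
```

Emit:
jog_arm:
  steps:
    - {"x": 0.04, "y": 3.86, "z": 0, "spin": -2}
    - {"x": 0, "y": 0, "z": 0, "spin": 0}
    - {"x": 0, "y": 0, "z": 0, "spin": 0}

```text
time: 18.65
ee_pos: [472.5, -259.5, 68.5]
orientation: [-2.96, -1.046, 0.002]
force: [-5.5, 2.6, 6.7]
grip_width: 19.6
```

```bash
python3 ang.py
```

```text
t 18.65 [ 472.5 -259.5   68.5] F [-5.5  2.6  6.7] r 110.6 lever 38.59
yaw 38.94 w 19.61556127267848
tangential F -5.46 radial 2.65 Mz [0.37 0.7  0.04]
```

Emit:
jog_arm:
  steps:
    - {"x": 0.04, "y": 3.86, "z": 0, "spin": -2}
    - {"x": 0, "y": 0, "z": 0, "spin": 0}
    - {"x": 0, "y": 0, "z": 0, "spin": 0}

```text
time: 18.9
ee_pos: [475.0, -262.4, 68.5]
orientation: [-2.941, -1.098, 0.002]
force: [-5.5, 2.7, 5.9]
grip_width: 19.7
```

```bash
python3 ang.py
```

```text
t 18.9 [ 475.  -262.4   68.5] F [-5.5  2.7  5.9] r 110.6 lever 40.61
yaw 40.95 w 19.659536531066
tangential F -5.63 radial 2.37 Mz [0.34 0.67 0.17]
```

Emit:
jog_arm:
  steps:
    - {"x": 0.04, "y": 3.86, "z": 0, "spin": -2}
    - {"x": 0, "y": 0, "z": 0, "spin": 0}
    - {"x": 0, "y": 0, "z": 0, "spin": 0}

```text
time: 19.15
ee_pos: [477.7, -265.5, 68.5]
orientation: [-2.922, -1.15, 0.002]
force: [-5.2, 2.1, 5.7]
grip_width: 19.7
```

```bash
python3 ang.py
```

```text
t 19.15 [ 477.7 -265.5   68.5] F [-5.2  2.1  5.7] r 110.6 lever 42.72
yaw 42.96 w 19.671943673076534
tangential F -5.04 radial 2.36 Mz [0.31 0.65 0.18]
```

Emit:
jog_arm:
  steps:
    - {"x": 0.04, "y": 3.86, "z": 0, "spin": -2}
    - {"x": 0, "y": 0, "z": 0, "spin": 0}
    - {"x": 0, "y": 0, "z": 0, "spin": 0}

```text
time: 19.4
ee_pos: [480.7, -268.6, 68.6]
orientation: [-2.902, -1.201, 0.002]
force: [-3.6, 1.6, 3.9]
grip_width: 19.5
```

```bash
python3 ang.py
```

```text
t 19.4 [ 480.7 -268.6   68.6] F [-3.6  1.6  3.9] r 110.6 lever 44.95
yaw 44.97 w 19.495740148408935
tangential F -3.67 radial 1.41 Mz [0.19 0.58 0.21]
```

Emit:
jog_arm:
  steps:
    - {"x": 0.04, "y": 3.86, "z": 0, "spin": -2}
    - {"x": 0.04, "y": 2.9, "z": 0, "spin": -1.5}
    - {"x": 0, "y": 0, "z": 0, "spin": 0}
    - {"x": 0, "y": 0, "z": 0, "spin": 0}
    - {"x": 0, "y": 0, "z": 0, "spin": 0}

```text
time: 19.82
ee_pos: [485.4, -273.1, 68.6]
orientation: [-2.864, -1.289, 0.002]
force: [-4.7, 0.7, 5.4]
grip_width: 19.4
```

```bash
python3 ang.py; python3 m9.py 13 wrist scene top; python3 -c "
import cv2;I=cv2.imread('pics/scene13.png');cv2.imwrite('pics/s13c.png',cv2.resize(I[160:330,150:350],None,fx=3.3,fy=3.3,interpolation=cv2.INTER_CUBIC))
I=cv2.imread('pics/top13.png');cv2.imwrite('pics/t13c.png',cv2.resize(I[170:310,300:500],None,fx=3.5,fy=3.5,interpolation=cv2.INTER_CUBIC))"
```

```text
t 19.8167 [ 485.4 -273.1   68.6] F [-4.7  0.7  5.4] r 110.6 lever 48.34
yaw 48.47 w 19.35393878534091
tangential F -3.97 radial 2.63 Mz [0.24 0.74 0.23]
19.8167 [ 485.4 -273.1   68.6] [-4.7  0.7  5.4] [-2.864e+00 -1.289e+00  2.000e-03] 19.35393878534091
```

View pics/s13c.png

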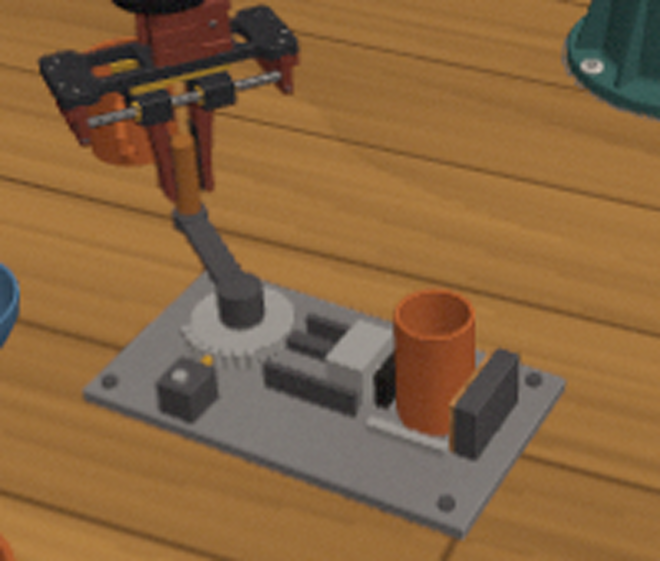

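View pics/t13c.png

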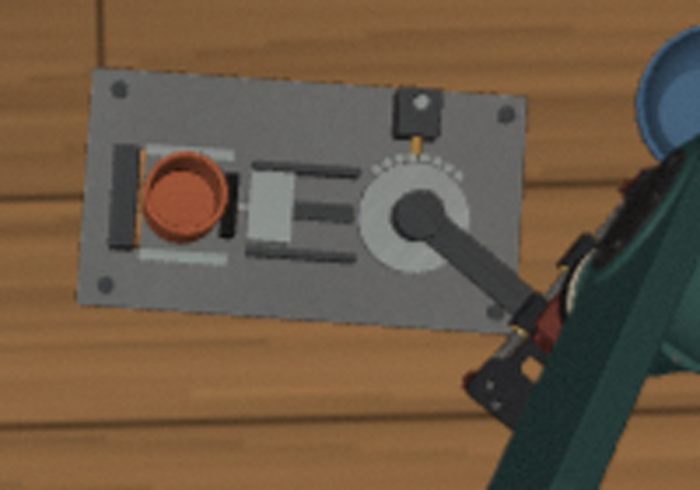

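Emit:
jog_arm:
  steps:
    - {"x": 0.02, "y": 1.9, "z": 0, "spin": -1}
    - {"x": 0, "y": 0, "z": 0, "spin": 0}
    - {"x": 0, "y": 0, "z": 0, "spin": 0}
    - {"x": 0, "y": 0, "z": 0, "spin": 0}
    - {"x": 0, "y": 0, "z": 0, "spin": 0}
    - {"x": 0, "y": 0, "z": 0, "spin": 0}
    - {"x": 0, "y": 0, "z": 0, "spin": 0}
    - {"x": 0, "y": 0, "z": 0, "spin": 0}

```text
time: 20.63
ee_pos: [486.4, -274.1, 68.5]
orientation: [-2.852, -1.314, 0.003]
force: [-6.3, 2.6, 6.1]
grip_width: 19.6
```

```bash
python3 ang.py; python3 m9.py 14 scene top; python3 - <<'E'
from h import *
def circ(p):
    A=np.c_[2*p,np.ones(len(p))]; s=np.linalg.lstsq(A,(p**2).sum(1),rcond=None)[0]; return s[:2],np.sqrt(s[2]+s[:2]@s[:2])
a=np.radians(-5.3); X=np.array([np.cos(a),np.sin(a)]); Y=np.array([-np.sin(a),np.cos(a)]); O=np.array([571,-72.7])
for n in ('scene14','top14'):
    P=np.load(f'pics/{n}.npy'); I=cv2.imread(f'pics/{n}.png'); hsv=cv2.cvtColor(I,cv2.COLOR_BGR2HSV)
    d=P[...,:2]-O; C=np.stack([d@X,d@Y],-1); z=P[...,2]
    m=(hsv[...,0]<12)&(hsv[...,1]>130)&(np.hypot(C[...,0],C[...,1]-40)<40)&(z>97)&(z<107)
    c,r=circ(C[m]); print(n,'beaker-seat',(c-[0,40]).round(1),r.round(1))
    for lo,hi in ((25,50),(62,85)):
        k=C[(hsv[...,0]<12)&(hsv[...,1]>130)&(np.hypot(C[...,0],C[...,1]-40)<40)&(z>lo)&(z<hi)]; print(lo,hi,np.percentile(k,[2,98],axis=0).round(1).tolist())
    b=(abs(z-42)<4)&(C[...,0]>58)&(C[...,0]<100)&(abs(C[...,1]+120)<30); print(cv2.minAreaRect(C[b].astype(np.float32)))
E
```

```text
t 20.6333 [ 486.4 -274.1   68.5] F [-6.3  2.6  6.1] r 110.7 lever 49.07
yaw 49.46 w 19.6460740865492
tangential F -6.51 radial 2.18 Mz [0.37 0.8  0.12]
20.6333 [ 486.4 -274.1   68.5] [-6.3  2.6  6.1] [-2.852 -1.314  0.003] 19.6460740865492
scene14 beaker-seat [2.1 1.1] 25.7
25 50 [[18.0, 20.6], [29.7, 60.6]]
62 85 [[-24.7, 17.2], [29.3, 67.9]]
((75.58440399169922, -119.7356948852539), (35.19758224487305, 30.416584014892578), 0.8323773145675659)
top14 beaker-seat [-1.6  0.4] 25.7
25 50 [[-28.0, 16.3], [23.2, 63.2]]
62 85 [[-28.4, 16.5], [23.2, 65.8]]
((73.37136840820312, -119.2843246459961), (29.47133445739746, 29.5575008392334), 2.20625638961792)
```

```bash
python3 -c "
from h import *
print(env.close_job())"
```

```text
the job is handed in; nothing more can be done
None
```

The beaker is clamped against the cork and I handed the job in with the gripper holding the lever in its fourth notch. `close_job` reports no verdict, so what follows rests on my own last checks.

**Beaker:** I gripped it at 12 N and stood it in the channel about 5 mm short of the cork. After I let go, it stayed upright with the fingers clear.

**Lever:** I swung it through four clicks.
- **Angle:** by arm kinematics it is at about 49° from rest. The pawl block measured about 0.5° from the clamp (0–2° across cameras), so the lever is about 48.5° from the block, inside the 43.8–54.1° range.
- **Clicks:** the resisting force dropped as the lever passed 43–45°, where the fourth tooth should be. The top picture shows four of the eight teeth still to the right of the pawl.
- **Grip:** the handle is held with 25 N, and the arm reads about 6.5 N from the lever pushing back.

**Final position:** the beaker's centre is about 1 mm from its seat along the channel and within about 2 mm across. The pad looks in contact with it in the pictures, but I could not measure its force on the beaker.

**Disagreements and problems:**
- **Fingertip position:** the fingertips are about 19 mm behind the reported tool point, not 19 mm ahead as described. My first grasp therefore closed on the beaker's rim, with about 14–17 N upward on the tool. The beaker did not move, and I corrected for the offset from then on.
- **Camera differences:** the cameras disagree by 2–4 mm across the channel, which stays inside the tolerance.
- **Other objects:** I saw the mug, bowls, jar and brush in later pictures but did not measure whether they had moved. The arm kept clear of them.

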